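# Turn and lock the decorating board, load the half eggs, bring the caddy of buttons

### The arm

A 6-joint arm with a two-finger parallel gripper is mounted at the origin on the work surface. World frame = base frame: x ahead of the robot, y to its left, z up, the work surface at z = 0. Lengths are in m, angles in rad, forces in N, time in s.
With the tool pointing down it reaches from about 0.35 to 0.975 m from the base axis. Payload 7.1 kg.
Tool frame: the origin (TCP) lies on the centre line of the jaws, within the pads' length; the fingertips stand 14 mm ahead of it and the grasp point (between the pads) lies 5 mm behind it; z points along the fingers, x is the direction in which the jaws open and shut, and the axes are right-handed (so a half turn about z gives the same grasp; the last joint's range is limited). The gripper opens to 88 mm and grips with 3 to 60 N. Pads are 20 mm wide; open, the fingers measure 115 mm over their backs; the gripper's body (75 mm by 178 mm) begins 61 mm behind the grasp point.
Start: joints at [1.13, 0.423, 1.63, -0, 1.089, -0.019], TCP at [0.256, 0.57, 0.237] pointing down, gripper open.
Joint ranges: [-3, 3], [-0.9, 2.11], [0.09, 2.58], [-1.31, 4.45], [0.11, 2.69], [-2.54, 2.54]. Speed limits (rad/s): [2.39, 2.39, 3.01, 3.14, 3.14, 3.14].

### API

Orientations are given as a unit quaternion [w, x, y, z].
In Python, from bench import * gives the robot as it stands. The module is installed in compiled form; this text tells all that it offers.
- The arm moves only by the tool send_rows, never from a script. Its argument "moves" is a list of rows, each a list of 7 numbers: the turn, a rotation vector about the tool's x, y, z each as a share of 2 pi rad, from -1 to 1, then the shift along the tool's x, y, z each as a share of 500 mm, from -1 to 1, then the gripper's target within -1 to 1 (shut at 1, half-way at 0, fully open at -1). A call has exactly 8 rows; each row is the pose to reach, as a shift and turn from the pose commanded when the call began, along the tool's axes at that moment, turning the shorter way round; what a row does not reach only later rows make up. A row lasts 1/10 s, in which the tool goes at most 50 mm and 8.59 degrees, less where a joint would pass 70% of its speed; a pose out of reach is approached as far as the arm can. A call with a number of a shift or a turn outside -1 to 1 is refused whole. A call with a gripper value outside its range is refused whole. The fingers move at their own pace and stop on an object; the grip force is fixed at half the most. Time passes only in rows, so rows that repeat a pose let the fingers close, or fill a call up. It gives the time, the measured TCP pose, the force and the opening at its end, in the units of the state.
- read_state(): the state, without advancing time (a new reading comes with each control period).
- capture(name): name is "scene" or "top" or "wrist"; returns a dict with "img" (420x560x3 uint8, blue, green, red), "K" (3x3 intrinsics, pixels), "rvec" (rotation vector, rad) and "tvec" (3), from world to camera coordinates, as OpenCV has them. Camera axes: x right, y down, z forward; pixel columns grow to the right and rows downward; lengths in m; the calibration is good to about 2 mm. The wrist camera is an equidistant fisheye: a pixel r from the principal point sees the ray r / f radians off the axis. A picture is of the moment at which its call begins. There is no depth.
- hand_in(): hands the job in, once; it reports no verdict.
Trained networks look in the newest picture that a camera, given by its name, has taken for a name from the list of things; names that differ only in an ending like _2 or _b are one class to them, and where a whole thing is asked for, a point or a joint stands for the part that bears it (a point fixed in the world has none). Each returns a list of dicts, best first, with "confidence" (0 to 1); they miss things now and then, are a little off and sometimes report something else, mostly with a low value. They report only what shows in the picture. A call takes as long as a camera call. They do not tell look-alikes from the thing itself.
- recognise(label, camera): "xyz" ([x, y, z] in m, in world coordinates, good to about 4 mm: the middle of the surface that is visible of it).
- outline_of(label, camera): "region" (420x560 bool, what is visible of it).
- landmark_of(label, camera): "xyz" ([x, y, z] in m, in world coordinates, good to about 4 mm: a listed point, or the origin of a listed thing).
The state is a dict: "time": time; "q": joint angles; "qd": joint speeds; "joint_torque": joint torques, N m; "position": TCP position; "orientation": TCP orientation; "force": force on the tool from outside, world axes, zero at the start; "moment": the same for the moment, N m; "grip_width": finger opening in m.
Only numpy, scipy, OpenCV 4.12 (cv2) and the standard library are available. Lean on these libraries where they do the work, as an engineer would, in place of code of your own. Each camera call takes 0.05 s, during which the arm holds its last target.

### The job

Get the egg-decorating station ready: loosen the black locking knob of the turning frame, swing the blue board over by its orange handle until its cream pads face up and it lies level, with the handle on the robot's side, and then tighten the knob again a full quarter turn. After that take every chocolate half egg from the two white paper sheets (not those in the sheet pans) and set it flat side down in the middle of a cream pad of its own, lying lengthways along the pad, and carry the little steel caddy level to the middle of the green mat without spilling any of the loose chocolate buttons in it. Leave the brushes, scraper, bottle and ramekin where they are.

Things in the scene. Friction and masses are not known exactly. Their poses are not given: they have to be found in the camera images.
- frame: Turning frame fixed to the table: steel foot 130 x 292 x 12 mm and two aluminium posts (44 x 36 mm, 135 mm high) centred at its y = -128 and +128 mm. Origin at the underside centre of the foot (table level); its x points away from the robot (give or take some yaw), its y along the board's long axis. The board's hinge axis runs along y, 110 mm above the origin.
- board (a joint): Blue board 170 x 210 x 8 mm on a hinge along its long axis. 0 = level, cream pads up, orange handle towards the robot (frame -x); growing values raise the handle up and over; 3.14 = turned over, handle on the far side. Starts at 2.5 to 3.14. Range -0.5 to 3.3, no stop at 0. Stiff (0.5 N m friction): stays where left. Loosen the knob before turning it, tighten after.
- handle (a point): Centre of the board's orange handle: a cylinder 18 mm in diameter, 24 mm long, axis along the frame's y, 108 mm from the hinge axis in the board's plane, on a stalk 10 mm wide. Held by its two flat ends with the fingers pointing down, it can be swung round the whole half circle. Its axes are the board's.
- lock (a joint): Locking knob on the frame's right-hand post (frame y = -128 mm), axis vertical. 0 = fully loose (stop), its bar along the frame's x; 1.57 = fully tight (stop), bar along the frame's y. Grows clockwise seen from above: the bar's yaw is frame yaw minus value. Starts tight, 1.42 to 1.56. Loose: below 0.3; tight: above 1.3. Friction 0.08 N m.
- lock_grip (a point): Grip point of the locking knob, on its axis, 166 mm above the table: the grip is an upright black bar with a white line on top, 42 mm long, 14 mm thick, from 147 to 179 mm above the table, standing on a disc of 18 mm radius. x of the point is along the bar.
- pad0 (a point): Centre of a cream oval pad (70 mm along the frame's y, 52 mm along x, a flat inlay) on the surface of the board, at x = -35, y = -50 mm of the board with the hinge axis as origin, 4 mm off its mid-plane. z points out of the padded face, y along the pad's length. With the board level the surface is 114 mm above the table.
- pad1 (a point): Centre of a cream oval pad (70 mm along the frame's y, 52 mm along x, a flat inlay) on the surface of the board, at x = -35, y = +50 mm of the board with the hinge axis as origin, 4 mm off its mid-plane. z points out of the padded face, y along the pad's length. With the board level the surface is 114 mm above the table.
- pad2 (a point): Centre of a cream oval pad (70 mm along the frame's y, 52 mm along x, a flat inlay) on the surface of the board, at x = +35, y = -50 mm of the board with the hinge axis as origin, 4 mm off its mid-plane. z points out of the padded face, y along the pad's length. With the board level the surface is 114 mm above the table.
- pad3 (a point): Centre of a cream oval pad (70 mm along the frame's y, 52 mm along x, a flat inlay) on the surface of the board, at x = +35, y = +50 mm of the board with the hinge axis as origin, 4 mm off its mid-plane. z points out of the padded face, y along the pad's length. With the board level the surface is 114 mm above the table.
- egg0_c (a point): Dark chocolate half egg, a solid shell shape lying flat side down: 60 mm long (its x), 42 mm wide (its y), 26 mm high, with nearly upright sides up to 10 mm above its flat side and a dome above that; 50 g. Point on its axis half-way up (13 mm above the flat side), z up out of the dome. 2 to 4 half eggs are there; an absent one reads None.
- egg1_c (a point): Dark chocolate half egg, a solid shell shape lying flat side down: 60 mm long (its x), 42 mm wide (its y), 26 mm high, with nearly upright sides up to 10 mm above its flat side and a dome above that; 50 g. Point on its axis half-way up (13 mm above the flat side), z up out of the dome. 2 to 4 half eggs are there; an absent one reads None.
- egg2_c (a point): Dark chocolate half egg, a solid shell shape lying flat side down: 60 mm long (its x), 42 mm wide (its y), 26 mm high, with nearly upright sides up to 10 mm above its flat side and a dome above that; 50 g. Point on its axis half-way up (13 mm above the flat side), z up out of the dome. 2 to 4 half eggs are there; an absent one reads None.
- egg3_c (a point): Dark chocolate half egg, a solid shell shape lying flat side down: 60 mm long (its x), 42 mm wide (its y), 26 mm high, with nearly upright sides up to 10 mm above its flat side and a dome above that; 50 g. Point on its axis half-way up (13 mm above the flat side), z up out of the dome. 2 to 4 half eggs are there; an absent one reads None.
- caddy_bar (a point): Open steel caddy, 80 (x) x 100 (y) x 30 mm box with 4 mm walls and floor, 250 g, with a wooden carrying bar over its middle along y: bar 12 mm thick in x, 12 mm high, between two thin uprights at the ends. This point is the middle of the bar, 72 mm above the caddy's underside; the axes are the caddy's. Four loose buttons lie in the box.
- button0_c (a point): Centre of a loose chocolate button in the caddy: disc of 22 mm diameter, 10 mm thick, 15 g.
- button1_c (a point): Centre of a loose chocolate button in the caddy: disc of 22 mm diameter, 10 mm thick, 15 g.
- button2_c (a point): Centre of a loose chocolate button in the caddy: disc of 22 mm diameter, 10 mm thick, 15 g.
- button3_c (a point): Centre of a loose chocolate button in the caddy: disc of 22 mm diameter, 10 mm thick, 15 g.
- mat_c (a point): Centre of the top of the green mat, fixed on the table: 110 (x) x 130 (y) x 4 mm.
- brush_a: Bystander to be left alone: the brush behind the right-hand side; origin at its underside centre.
- brush_b: Bystander to be left alone: the brush at the left; origin at its underside centre.
- scraper: Bystander to be left alone: the red-handled scraper; origin at its underside centre.
- bottle: Bystander to be left alone: the water bottle; origin at its underside centre.
- ramekin: Bystander to be left alone: the white ramekin; origin at its underside centre.
Things that resemble listed ones, but are neither listed nor needed, are in the scene too. What is meant by the part that bears caddy_bar is not purple or red, and is the larger of those in its own colour.

How it is judged:
On the way, in this order (a step that is already met when the one before it is completed fails the run):
1. the knob is loosened (below 0.3 rad) (value of joint lock below 0.3 rad), for 0.2 s.
2. with the knob still loose, the board is turned pads up and level (value of joint board between -0.08 and 0.08 rad and value of joint lock below 0.5 rad and velocity of joint board between -0.1 and 0.1 rad/s), for 0.2 s.
3. the knob is tightened (above 1.3 rad) with the board level (value of joint lock above 1.3 rad and value of joint board between -0.08 and 0.08 rad), for 0.2 s.
At the end, for the whole second after the job is handed in: Board level (0.08 rad) pads up, knob above 1.3 rad; each half egg present flat side down (0.2 rad) on a pad, centred within 15 mm and lengthways within 0.35 rad; caddy upright on the mat within 20 mm of its centre, all four buttons in it (all of step 3 and ((horizontal distance between egg0_c and pad0 below 0.015 m and z of egg0_c in the frame of pad0 between 0.005 and 0.022 m) or (horizontal distance between egg0_c and pad1 below 0.015 m and z of egg0_c in the frame of pad1 between 0.005 and 0.022 m) or (horizontal distance between egg0_c and pad2 below 0.015 m and z of egg0_c in the frame of pad2 between 0.005 and 0.022 m) or (horizontal distance between egg0_c and pad3 below 0.015 m and z of egg0_c in the frame of pad3 between 0.005 and 0.022 m)) and angle between each of egg0_c, egg1_c, egg2_c, egg3_c's own z axis and vertical below 0.2 rad and angle between the x axis of each of egg0_c, egg1_c, egg2_c, egg3_c and the y axis of pad0, either way round below 0.35 rad and ((horizontal distance between egg1_c and pad0 below 0.015 m and z of egg1_c in the frame of pad0 between 0.005 and 0.022 m) or (horizontal distance between egg1_c and pad1 below 0.015 m and z of egg1_c in the frame of pad1 between 0.005 and 0.022 m) or (horizontal distance between egg1_c and pad2 below 0.015 m and z of egg1_c in the frame of pad2 between 0.005 and 0.022 m) or (horizontal distance between egg1_c and pad3 below 0.015 m and z of egg1_c in the frame of pad3 between 0.005 and 0.022 m)) and ((horizontal distance between egg2_c and pad0 below 0.015 m and z of egg2_c in the frame of pad0 between 0.005 and 0.022 m) or (horizontal distance between egg2_c and pad1 below 0.015 m and z of egg2_c in the frame of pad1 between 0.005 and 0.022 m) or (horizontal distance between egg2_c and pad2 below 0.015 m and z of egg2_c in the frame of pad2 between 0.005 and 0.022 m) or (horizontal distance between egg2_c and pad3 below 0.015 m and z of egg2_c in the frame of pad3 between 0.005 and 0.022 m)) and ((horizontal distance between egg3_c and pad0 below 0.015 m and z of egg3_c in the frame of pad0 between 0.005 and 0.022 m) or (horizontal distance between egg3_c and pad1 below 0.015 m and z of egg3_c in the frame of pad1 between 0.005 and 0.022 m) or (horizontal distance between egg3_c and pad2 below 0.015 m and z of egg3_c in the frame of pad2 between 0.005 and 0.022 m) or (horizontal distance between egg3_c and pad3 below 0.015 m and z of egg3_c in the frame of pad3 between 0.005 and 0.022 m)) and horizontal distance between caddy_bar and mat_c below 0.02 m and height (world z) of caddy_bar below 0.085 m and angle between caddy_bar's own z axis and vertical below 0.1 rad and x of button0_c in the frame of caddy_bar between -0.037 and 0.037 m and y of button0_c in the frame of caddy_bar between -0.047 and 0.047 m and z of button0_c in the frame of caddy_bar between -0.075 and -0.035 m and x of button1_c in the frame of caddy_bar between -0.037 and 0.037 m and y of button1_c in the frame of caddy_bar between -0.047 and 0.047 m and z of button1_c in the frame of caddy_bar between -0.075 and -0.035 m and x of button2_c in the frame of caddy_bar between -0.037 and 0.037 m and y of button2_c in the frame of caddy_bar between -0.047 and 0.047 m and z of button2_c in the frame of caddy_bar between -0.075 and -0.035 m and x of button3_c in the frame of caddy_bar between -0.037 and 0.037 m and y of button3_c in the frame of caddy_bar between -0.047 and 0.047 m and z of button3_c in the frame of caddy_bar between -0.075 and -0.035 m); the robot touches nothing.
It fails at once if the caddy is tipped by more than 0.5 rad (angle between caddy_bar's own z axis and vertical above 0.5 rad).
It fails at once if a brush, the scraper, the bottle or the ramekin is moved by more than 40 mm (distance of any of brush_a, brush_b, scraper, bottle, ramekin from where it was at the start of the episode above 0.04 m).
Of egg0, egg1, egg2, egg3 only 2 to 4 are there at a start; the rules pass over those that are not, and their reading is None.
At some moment in a run one of egg0, egg1, egg2, egg3 may be knocked a few centimetres aside while the robot is not near it.
It also fails if it takes over 210 s, if anything falls off the work surface, if the arm or the gripper's body presses on something with over 40 N, if the wrist force passes 120 N, or if a joint passes its speed limit or range.

## Working session

There is one attempt and no reset: what is moved stays moved. The work goes in short steps, Python scripts to look and compute and a tool call to move; the robot and the scene stay as the last step left them, time stands still between calls to the robot, and variables do not carry over. Pictures are saved under pics/ and viewed, and the job is handed in when it is done.

Besides the shell and the picture viewer there is one more tool, called by a JSON object that holds its "fn" and its "kwargs". send_rows: Moves the arm, as the interface text tells. Shift numbers are shares of 500 mm and turn numbers shares of 2 pi rad, none past 1 either way. Its arguments: {"type":"object","properties":{"moves":{"type":"array","items":{"type":"array","items":{"type":"number","minimum":-1,"maximum":1}}}},"required":["moves"]}

```bash
mkdir -p pics; ls
python3 - <<'E'
from bench import *
import cv2
s=read_state();print({k:s[k] for k in('time','position','orientation','grip_width','force')})
for n in('scene','top','wrist'):
    c=capture(n);cv2.imwrite(f'pics/{n}0.png',c['img']);print(n,c['K'].tolist(),c['rvec'],c['tvec'])
E
```

```text
pics
{'time': 0.0, 'position': array([0.25565431, 0.56976762, 0.23593479]), 'orientation': array([ 3.96504045e-04,  8.39470311e-01,  5.43405066e-01, -6.10689155e-04]), 'grip_width': 0.08710183716511663, 'force': array([0.54682899, 0.37392419, 0.28474811])}
scene [[542.1794635351423, 0.0, 283.37908469893233], [0.0, 542.1794635351423, 207.12575993224388], [0.0, 0.0, 1.0]] [ 2.41254691  0.66801908 -0.24109003] [-0.40908401 -0.19748362  1.93588937]
top [[467.738625076958, 0.0, 275.9144527439484], [0.0, 467.738625076958, 204.64815910254214], [0.0, 0.0, 1.0]] [ 2.11237684 -2.15594106  0.15335888] [-0.05919831  0.51806522  1.47331096]
wrist [[325.19226210127806, 0.0, 277.1664894951463], [0.0, 325.19226210127806, 213.42807547956428], [0.0, 0.0, 1.0]] [-2.42350654 -1.56756181 -0.22920611] [-0.6250817  -0.03568644  0.39051054]
```

View pics/scene0.png

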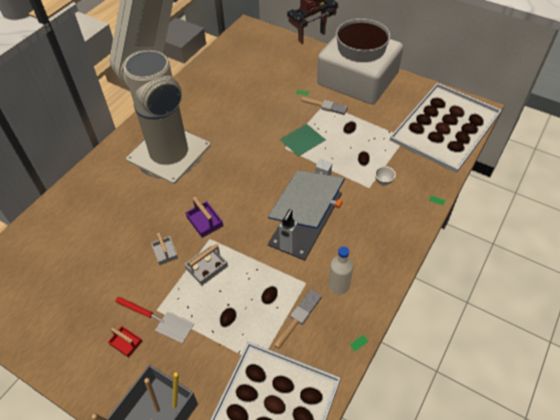

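View pics/top0.png

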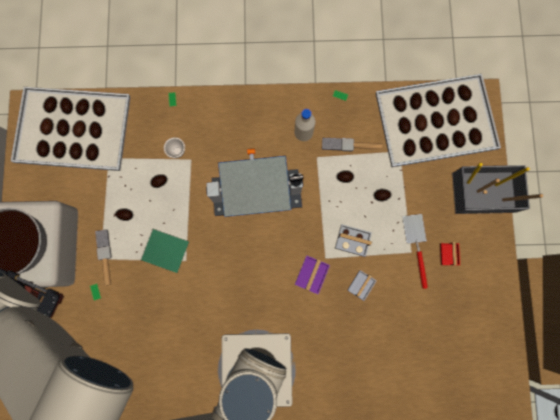

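View pics/wrist0.png

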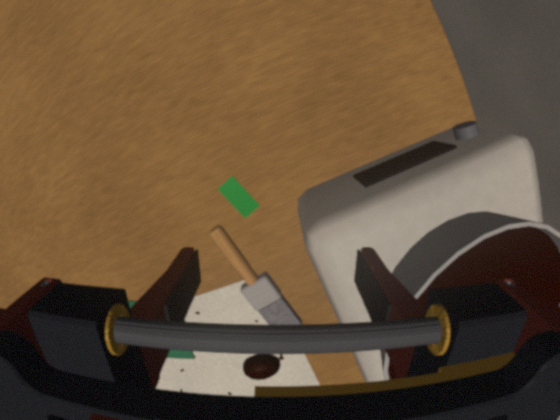

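Run:
```python
from bench import *
import numpy as np
capture('top');capture('scene')
for cam in('top','scene'):
  for l in ['frame','handle','lock_grip','pad0','egg0_c','caddy_bar','mat_c','button0_c','bottle','ramekin','scraper','brush_a']:
    try:
      r=landmark_of(l,cam); print(cam,l,[(np.round(d['xyz'],3).tolist(),round(d['confidence'],2)) for d in r[:12]])
    except Exception as e: print(cam,l,e)
```

```text
top frame [([0.566, -0.012, -0.004], 0.76)]
top handle [([0.668, 0.005, 0.137], 0.75), ([0.381, -0.294, 0.007], 0.43)]
top lock_grip [([0.612, -0.307, 0.013], 0.52), ([0.575, -0.135, 0.166], 0.43)]
top pad0 [([0.606, -0.05, 0.112], 0.96), ([0.538, -0.061, 0.098], 0.88), ([0.597, 0.046, 0.115], 0.73), ([0.526, 0.041, 0.097], 0.65)]
top egg0_c [([0.612, -0.304, 0.015], 0.46)]
top caddy_bar [([0.348, -0.626, 0.049], 0.95), ([0.399, -0.314, 0.069], 0.92), ([0.255, -0.338, 0.058], 0.9), ([0.292, -0.183, 0.073], 0.69), ([0.598, 0.041, 0.116], 0.41), ([0.721, -0.332, 0.001], 0.19)]
top mat_c [([0.377, 0.294, 0.003], 0.88), ([0.5, 0.437, 0.014], 0.33)]
top button0_c [([0.367, -0.339, 0.01], 0.51), ([0.574, -0.135, 0.166], 0.44)]
top bottle [([0.775, -0.171, -0.001], 0.8)]
top ramekin [([0.716, 0.258, -0.003], 0.81)]
top scraper [([0.357, -0.525, -0.001], 0.68)]
top brush_a [([0.72, -0.331, 0.003], 0.76), ([0.358, 0.488, -0.001], 0.56), ([0.564, -0.009, 0.002], 0.39), ([0.613, -0.303, 0.012], 0.17)]
scene frame [([0.567, -0.008, 0.001], 0.73), ([0.55, -0.421, 0.015], 0.71)]
scene handle [([0.674, 0.004, 0.141], 0.77)]
scene lock_grip [([0.576, -0.137, 0.164], 0.66)]
scene pad0 [([0.53, 0.036, 0.096], 0.95), ([0.601, -0.052, 0.114], 0.85), ([0.534, -0.057, 0.1], 0.8), ([0.599, 0.047, 0.12], 0.79)]
scene egg0_c [([0.613, -0.301, 0.013], 0.58), ([0.383, -0.293, 0.009], 0.23)]
scene caddy_bar [([0.35, -0.626, 0.05], 0.93), ([0.259, -0.338, 0.051], 0.78), ([0.289, -0.181, 0.072], 0.72), ([0.4, -0.319, 0.074], 0.71)]
scene mat_c [([0.38, 0.296, 0.004], 0.7)]
scene button0_c []
scene bottle [([0.768, -0.168, -0.002], 0.62)]
scene ramekin [([0.715, 0.264, -0.002], 0.82)]
scene scraper [([0.612, 0.318, 0.013], 0.74), ([0.362, -0.53, 0.001], 0.59), ([0.579, -0.138, 0.164], 0.53), ([0.504, 0.434, 0.014], 0.37)]
scene brush_a [([0.722, -0.326, 0.001], 0.75), ([0.354, 0.491, 0.002], 0.62)]
```

```bash
cat > h.py <<'E'
from bench import *
import numpy as np, cv2
from scipy.spatial.transform import Rotation as R
def proj(c,P):
    p,_=cv2.projectPoints(np.array(P,float).reshape(-1,1,3),c['rvec'],c['tvec'],c['K'],None);return p[:,0]
def onz(c,uv,z):
    Rm=cv2.Rodrigues(np.array(c['rvec'],float))[0];o=-Rm.T@np.array(c['tvec']).ravel()
    d=Rm.T@np.linalg.inv(c['K'])@np.array([uv[0],uv[1],1.]);return o+d*(z-o[2])/d[2]
def crop(c,x0,y0,x1,y1,f,name):
    cv2.imwrite('pics/'+name,cv2.resize(c['img'][y0:y1,x0:x1],None,fx=f,fy=f,interpolation=cv2.INTER_CUBIC))
def Rt():
    s=read_state();return R.from_quat(np.roll(s['orientation'],-1)),s['position']
E
python3 - <<'E'
from h import *
c=capture('top');crop(c,200,140,320,220,6,'t1.png');crop(c,310,140,430,260,5,'t2.png');crop(c,95,140,215,280,5,'t3.png')
c=capture('scene');crop(c,250,150,370,270,5,'s1.png')
# eggs by outline
for cam in('top',):
  c=capture(cam);g=cv2.cvtColor(c['img'],cv2.COLOR_BGR2GRAY)
  for x0,y0 in((345,176),(383,195),(159,181),(124,214)):
    m=(g<75).astype(np.uint8);n,l,st,ce=cv2.connectedComponentsWithStats(m)
    k=l[y0,x0];ys,xs=np.nonzero(l==k)
    p=np.array([onz(c,(x,y),0.008)[:2] for x,y in zip(xs,ys)]);mu=p.mean(0);w,v=np.linalg.eigh(np.cov((p-mu).T))
    print(k,len(xs),mu.round(4),'yaw',round(np.arctan2(v[1,1],v[0,1]),3),4*np.sqrt(w))
E
```

```text
32 144 [ 0.6129 -0.3005] yaw 1.59 [0.03822344 0.05468454]
36 150 [ 0.5479 -0.4198] yaw 1.63 [0.0380268  0.05608101]
33 149 [0.6118 0.3221] yaw 1.948 [0.03907127 0.05591434]
40 149 [0.5011 0.4347] yaw 1.427 [0.03672721 0.05785746]
```

View pics/t1.png

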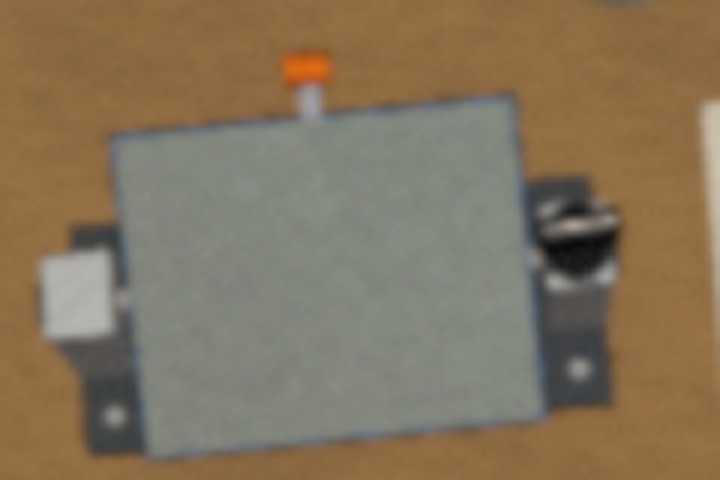

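View pics/t2.png

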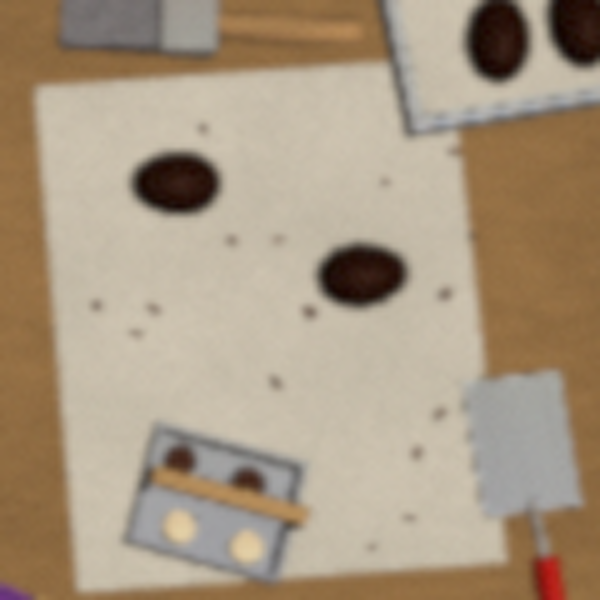

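View pics/s1.png

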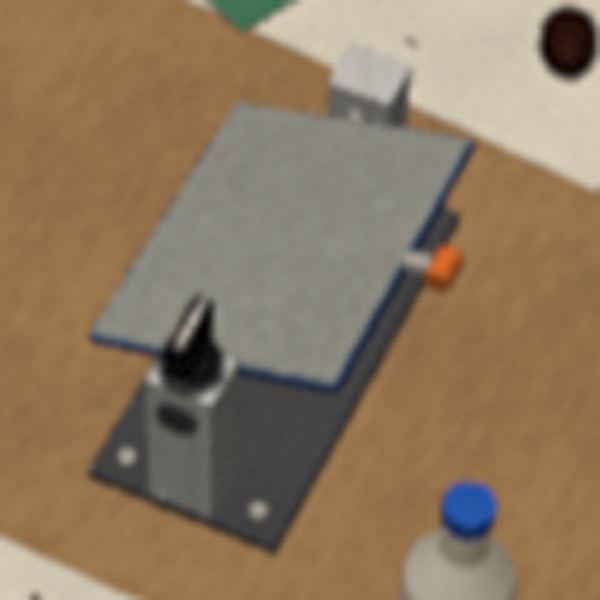

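Run:
```python
from h import *
from scipy.optimize import least_squares
ct=capture('top');cs=capture('scene')
B=lambda x,y,z=-.004:('b',x,y,z)
F=lambda x,y,z=.012:('f',x,y,z)
T=[(B(-.085,.105),112,135),(B(-.085,-.105),513,96),(B(.085,.105),148,458),(B(.085,-.105),546,418),(B(-.108,0,0),307,68),(F(-.065,.146),88,455),(F(-.065,-.146),612,403),(F(.065,-.146),590,178),(F(.065,.146),70,228)]
S=[(B(.085,.105),238,102),(B(-.085,.105),472,143),(B(-.085,-.105),338,387),(B(.085,-.105),93,337),(B(-.108,0,0),444,266),(F(-.065,-.146),92,474),(F(.065,-.146),273,549)]
def W(f,p):
    x,y,a,t=p
    v=np.array(f[1:]);
    if f[0]=='b': v=R.from_euler('y',t).apply(v)+[0,0,.11]
    return R.from_euler('z',a).apply(v)+[x,y,0]
def res(p):
    r=[]
    for c,L,s,o in((ct,T,6,(200,140)),(cs,S,5,(250,150))):
        q=proj(c,[W(l[0],p) for l in L]);m=np.array([[ (l[1]+.5)/s-.5+o[0],(l[2]+.5)/s-.5+o[1]] for l in L]);r.append((q-m).ravel())
    return np.concatenate(r)
s=least_squares(res,[.566,-.01,.08,2.87],loss='soft_l1',f_scale=.5);print(s.x,s.fun.reshape(-1,2).round(1).tolist())
p=s.x
print('knob',W(F(0,-.128,.166),p),'handle',W(B(-.108,0,0),p))
for c,s_,o,l in((ct,6,(200,140),[(543,232),(615,224)]),(cs,5,(250,150),[(183,347),(206,297)])):
    q=[onz(c,(a/s_+o[0],b/s_+o[1]),.179) for a,b in l];d=q[1]-q[0];print('bar',q,np.arctan2(d[1],d[0]),'mid',(q[0]+q[1])/2)
# caddy: corners of rim at z .03 in t2 (scale5, off 310,140); bar ends z .078
for nm,l,z in(('rim',[(158,425),(302,465),(275,580),(125,542)],.03),('bar',[(152,477),(307,517)],.078)):
    q=np.array([onz(ct,(a/5+310-.4,b/5+140-.4),z) for a,b in l]);print(nm,q[:,:2].round(4).tolist(),q.mean(0))
```

```text
[ 0.56673255 -0.00636219  0.08281038  2.85442893] [[-0.4, -0.2], [0.8, -0.7], [0.1, 0.4], [0.6, 0.1], [0.3, -0.0], [0.1, -0.1], [1.0, -0.5], [0.4, -1.3], [-0.1, -0.7], [-0.2, -0.4], [0.8, -1.7], [-0.4, -0.7], [-1.0, -0.7], [0.2, -0.1], [-1.0, -1.5], [0.9, -0.9]]
knob [ 0.57732017 -0.13392356  0.166     ] handle [0.66995513 0.0022053  0.14058919]
bar [array([ 0.57174717, -0.11598223,  0.179     ]), array([ 0.57498199, -0.15157333,  0.179     ])] -1.4801568360752952 mid [ 0.57336458 -0.13377778  0.179     ]
bar [array([ 0.58365513, -0.15335173,  0.179     ]), array([ 0.57675312, -0.1163107 ,  0.179     ])] 1.755017849439738 mid [ 0.58020412 -0.13483122  0.179     ]
rim [[0.4486, -0.2792], [0.4208, -0.3706], [0.3475, -0.3497], [0.3737, -0.255]] [ 0.39764259 -0.31360913  0.03      ]
bar [[0.4108, -0.268], [0.3839, -0.363]] [ 0.39734177 -0.31548296  0.078     ]
```

View pics/t3.png

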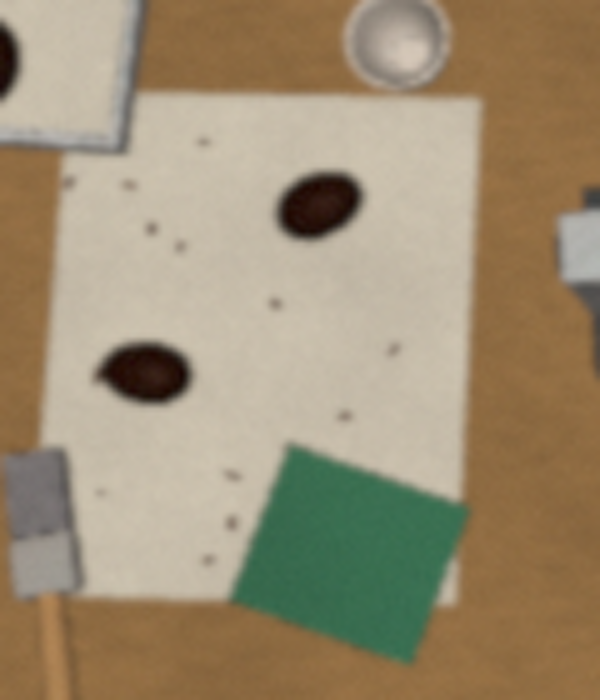

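```bash
cat >> h.py <<'E'
def plan(x,y,z,yaw,tilt=None):
    """turn/shift shares from the present pose to tool-down pose with jaw x at yaw"""
    r,p=Rt()
    tx=np.array([np.cos(yaw),np.sin(yaw),0]);tz=np.array([0,0,-1.]);ty=np.cross(tz,tx)
    T=R.from_matrix(np.c_[tx,ty,tz])
    rv=(r.inv()*T).as_rotvec();d=r.inv().apply(np.array([x,y,z])-p)
    j=read_state()
    print('from',p.round(4),'yaw',round(yaw_now(),3),'q6',round(j['q'][5],2),'gw',round(j['grip_width'],4),'F',np.round(j['force'],1),'t',round(j['time'],1))
    print('turn',(rv/2/np.pi).round(4).tolist(),'shift',(d/.5).round(4).tolist(),'rows>=',round(max(np.linalg.norm(d)/.05,np.linalg.norm(rv)/.15),1))
def yaw_now():
    r,_=Rt();v=r.apply([1,0,0]);return np.arctan2(v[1],v[0])
E
python3 -c "
from h import *
plan(.577,-.135,.28,.16)"
```

```text
from [0.2558 0.5702 0.2367] yaw 1.149 q6 -0.02 gw 0.0878 F [-1.3  0.8  0.2] t 1.7
turn [0.0, 0.0, 0.1574] shift [-1.0239, 1.1634, -0.0866] rows>= 15.5
```

{"fn": "send_rows", "kwargs": {"moves": [[0,0,0.08,-0.5,0.57,-0.1,-0.5],[0,0,0.08,-0.5,0.57,-0.1,-0.5],[0,0,0.08,-0.5,0.57,-0.1,-0.5],[0,0,0.08,-0.5,0.57,-0.1,-0.5],[0,0,0.08,-0.5,0.57,-0.1,-0.5],[0,0,0.08,-0.5,0.57,-0.1,-0.5],[0,0,0.08,-0.5,0.57,-0.1,-0.5],[0,0,0.08,-0.5,0.57,-0.1,-0.5]]}}

```text
time: 2.5
position: [0.4143, 0.2229, 0.2874]
orientation: [0.0, 0.948, 0.317, 0.0]
force: [0.3, -0.3, -0.3]
grip_width: 0.0662
```

```bash
python3 -c "
from h import *
plan(.577,-.135,.28,.16)"
```

```text
from [0.4143 0.2229 0.2874] yaw 0.645 q6 -0.18 gw 0.0662 F [ 0.3 -0.3 -0.3] t 2.5
turn [0.0001, -0.0002, 0.0772] shift [-0.1704, 0.7676, 0.0151] rows>= 7.9
```

{"fn": "send_rows", "kwargs": {"moves": [[0,0,0.0772,-0.17,0.768,0.015,-0.5],[0,0,0.0772,-0.17,0.768,0.015,-0.5],[0,0,0.0772,-0.17,0.768,0.015,-0.5],[0,0,0.0772,-0.17,0.768,0.015,-0.5],[0,0,0.0772,-0.17,0.768,0.015,-0.5],[0,0,0.0772,-0.17,0.768,0.015,-0.5],[0,0,0.0772,-0.17,0.768,0.015,-0.5],[0,0,0.0772,-0.17,0.768,0.015,-0.5]]}}

```text
time: 3.3
position: [0.5776, -0.1348, 0.2792]
orientation: [0.0, 0.997, 0.08, 0.0]
force: [0.5, 0.5, -0.5]
grip_width: 0.0656
```

```bash
python3 -c "
from h import *
c=capture('wrist');cv2.imwrite('pics/w1.png',c['img']);print(landmark_of('lock_grip','wrist'),landmark_of('handle','wrist'),landmark_of('frame','wrist'))
plan(.577,-.135,.165,.16)"
```

```text
[{'xyz': [0.579, -0.1328, 0.162], 'confidence': 0.96}, {'xyz': [0.5648, -0.0067, -0.0008], 'confidence': 0.38}] [{'xyz': [0.6694, 0.0039, 0.1412], 'confidence': 0.89}] [{'xyz': [0.5653, -0.0068, -0.0023], 'confidence': 0.57}]
from [ 0.5767 -0.1329  0.2787] yaw 0.159 q6 -0.41 gw 0.0659 F [-0.3  1.3  0.4] t 3.5
turn [-0.0001, 0.0001, -0.0001] shift [0.0002, 0.0044, 0.2274] rows>= 2.3
```

View pics/w1.png

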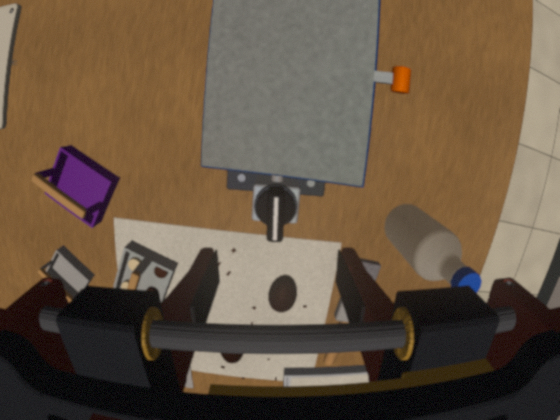

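{"fn": "send_rows", "kwargs": {"moves": [[0,0,0,0.001,0.003,0.1,-0.5],[0,0,0,0.001,0.003,0.17,-0.5],[0,0,0,0.001,0.003,0.227,-0.5],[0,0,0,0.001,0.003,0.227,-0.5],[0,0,0,0.001,0.003,0.227,1],[0,0,0,0.001,0.003,0.227,1],[0,0,0,0.001,0.003,0.227,1],[0,0,0,0.001,0.003,0.227,1]]}}

```text
time: 4.3
position: [0.5784, -0.1337, 0.1671]
orientation: [0.0, 0.997, 0.081, 0.001]
force: [0.4, 0.4, -0.0]
grip_width: 0.0377
```

{"fn": "send_rows", "kwargs": {"moves": [[0,0,0,0,0,0,1],[0,0,0,0,0,0,1],[0,0,0,0,0,0,1],[0,0,0,0,0,0,1],[0,0,0,0,0,0,1],[0,0,0,0,0,0,1],[0,0,0,0,0,0,1],[0,0,0,0,0,0,1]]}}

```text
time: 5.1
position: [0.576, -0.134, 0.1658]
orientation: [-0.0, 0.997, 0.081, -0.002]
force: [-6.8, -1.8, 6.4]
grip_width: 0.0141
```

```bash
python3 -c "
from h import *
plan(.577,-.135,.165,1.65);s=read_state();print(s['force'],s['moment'])"
```

```text
from [ 0.576  -0.134   0.1658] yaw 0.162 q6 -0.41 gw 0.0141 F [-6.8 -1.8  6.4] t 5.1
turn [-0.0005, 0.0004, -0.2369] shift [0.0017, 0.0022, 0.0015] rows>= 9.9
[-6.78473491 -1.84235881  6.40536025] [-0.36465386  1.22476216  0.10537149]
```

{"fn": "send_rows", "kwargs": {"moves": [[0,0,-0.02,-0.002,0,0,1],[0,0,-0.04,-0.002,0,0,1],[0,0,-0.06,-0.002,0,0,1],[0,0,-0.08,-0.002,0,0,1],[0,0,-0.1,-0.002,0,0,1],[0,0,-0.12,-0.002,0,0,1],[0,0,-0.14,-0.002,0,0,1],[0,0,-0.16,-0.002,0,0,1]]}}

```text
time: 5.9
position: [0.5753, -0.1346, 0.1658]
orientation: [-0.0, 0.833, 0.553, -0.001]
force: [-6.2, -3.9, 5.4]
grip_width: 0.0138
```

```bash
python3 -c "
from h import *
plan(.575,-.134,.165,1.6);s=read_state();print(s['force'],s['moment'])"
```

```text
from [ 0.5753 -0.1346  0.1658] yaw 1.172 q6 -1.42 gw 0.0138 F [-6.2 -3.9  5.4] t 5.9
turn [-0.0004, 0.0002, -0.0682] shift [0.0008, -0.001, 0.0016] rows>= 2.9
[-6.23401516 -3.88781745  5.39915885] [-0.67462782  0.99649233 -0.094499  ]
```

{"fn": "send_rows", "kwargs": {"moves": [[0,0,-0.02,0,0,0,1],[0,0,-0.04,0,0,0,1],[0,0,-0.055,0,0,0,1],[0,0,-0.068,0,0,0,1],[0,0,-0.068,0,0,0,1],[0,0,-0.068,0,0,0,1],[0,0,-0.068,0,0,0,1],[0,0,-0.068,0,0,0,1]]}}

```text
time: 6.7
position: [0.5752, -0.1349, 0.1658]
orientation: [-0.001, 0.699, 0.715, -0.002]
force: [-6.3, -4.0, 5.2]
grip_width: 0.014
```

```bash
python3 -c "
from h import *
plan(.575,-.134,.165,1.6);s=read_state();print(s['force'],s['moment'])
c=capture('scene');crop(c,250,150,370,270,5,'s2.png')
c=capture('wrist');cv2.imwrite('pics/w2.png',c['img'])"
```

```text
from [ 0.5752 -0.1349  0.1658] yaw 1.594 q6 -1.84 gw 0.014 F [-6.3 -4.   5.2] t 6.7
turn [-0.0005, 0.0002, -0.0009] shift [0.0018, -0.0004, 0.0016] rows>= 0.0
[-6.27241271 -4.0476201   5.21543356] [-0.90476951  1.02526502  0.07141523]
```

View pics/w2.png

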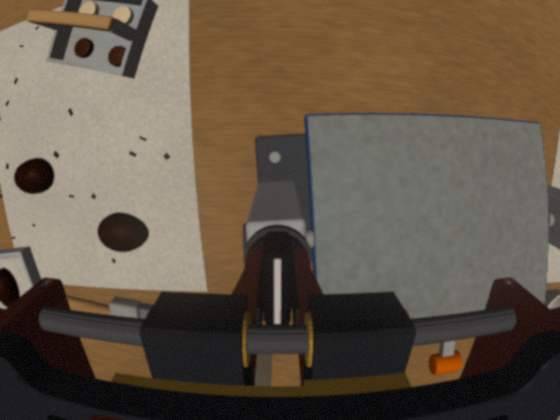

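{"fn": "send_rows", "kwargs": {"moves": [[0,0,0,0,0,0,0.3],[0,0,0,0,0,0,0.3],[0,0,0,0,0,0,0.3],[0,0,0,0,0,-0.05,0.3],[0,0,0,0,0,-0.1,0.3],[0,0,0,0,0,-0.2,0.3],[0,0,0,0,0,-0.2,0.3],[0,0,0,0,0,-0.2,0.3]]}}

```text
time: 7.6
position: [0.5774, -0.1338, 0.2669]
orientation: [0.001, 0.699, 0.715, 0.001]
force: [-0.6, 0.6, 0.2]
grip_width: 0.0308
```

```bash
python3 -c "
from h import *
plan(.670,.003,.25,1.654)
c=capture('wrist');cv2.imwrite('pics/w3.png',c['img']);print(landmark_of('lock_grip','wrist'),landmark_of('handle','wrist'),landmark_of('frame','wrist'))
c=capture('scene');crop(c,250,150,370,270,5,'s2.png')
"
```

```text
from [ 0.5774 -0.1338  0.2669] yaw 1.594 q6 -1.84 gw 0.0308 F [-0.6  0.6  0.2] t 7.6
turn [0.0005, 0.0001, -0.0095] shift [0.2693, 0.1914, 0.0342] rows>= 3.3
[{'xyz': [0.5752, -0.1334, 0.1663], 'confidence': 0.61}] [{'xyz': [0.6709, 0.0038, 0.1446], 'confidence': 0.66}] [{'xyz': [0.5628, -0.0075, -0.0007], 'confidence': 0.81}, {'xyz': [0.4114, -0.3408, 0.0097], 'confidence': 0.18}]
```

View pics/w3.png

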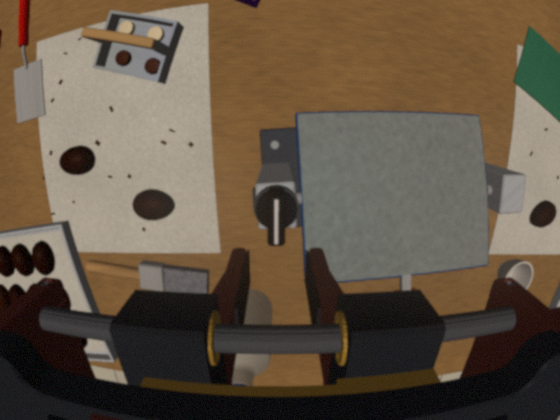

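{"fn": "send_rows", "kwargs": {"moves": [[0,0,-0.0095,0.269,0.191,0.034,0],[0,0,-0.0095,0.269,0.191,0.034,0],[0,0,-0.0095,0.269,0.191,0.034,0],[0,0,-0.0095,0.269,0.191,0.034,0],[0,0,-0.0095,0.269,0.191,0.034,0],[0,0,-0.0095,0.269,0.191,0.15,0],[0,0,-0.0095,0.269,0.191,0.15,0],[0,0,-0.0095,0.269,0.191,0.15,0]]}}

```text
time: 8.65
position: [0.6668, 0.0014, 0.1888]
orientation: [-0.002, 0.678, 0.735, -0.002]
force: [-0.4, 0.4, 0.3]
grip_width: 0.0441
```

```bash
python3 -c "
from h import *
plan(.670,.003,.139,1.654)
c=capture('wrist');cv2.imwrite('pics/w4.png',c['img']);print(landmark_of('handle','wrist'))
c=capture('scene');crop(c,270,140,390,240,6,'s2.png');print(landmark_of('handle','scene'))
c=capture('top');crop(c,200,100,320,220,5,'t4.png');
"
```

```text
from [0.6668 0.0014 0.1888] yaw 1.652 q6 -1.67 gw 0.0441 F [-0.4  0.4  0.3] t 8.7
turn [-0.0009, -0.0, -0.0003] shift [0.0026, 0.0071, 0.0996] rows>= 1.0
[{'xyz': [0.6705, 0.0027, 0.1407], 'confidence': 0.62}]
[{'xyz': [0.6703, 0.0029, 0.1385], 'confidence': 0.85}, {'xyz': [0.7208, -0.3286, 0.0013], 'confidence': 0.18}]
```

View pics/w4.png

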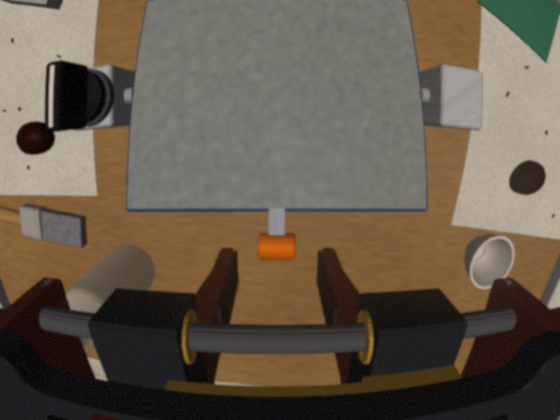

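View pics/s2.png

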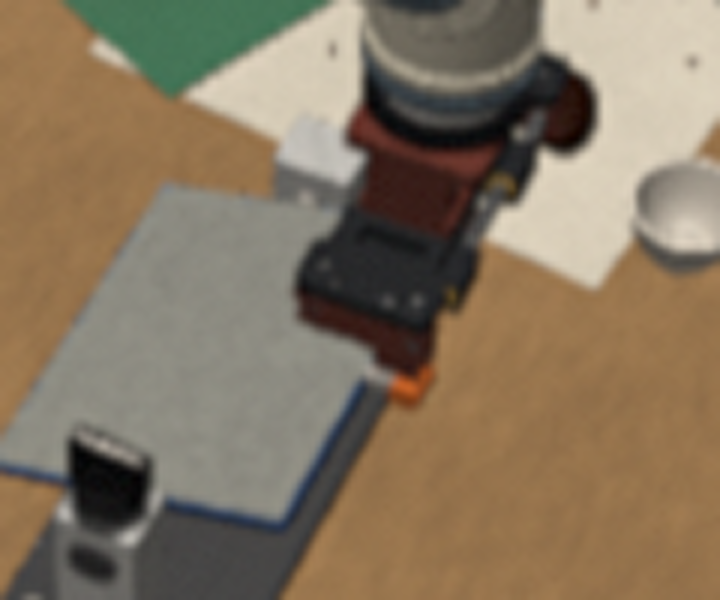

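{"fn": "send_rows", "kwargs": {"moves": [[0,0,0,0.0026,0.007,0.04,0],[0,0,0,0.0026,0.007,0.08,0],[0,0,0,0.0026,0.007,0.1,0],[0,0,0,0.0026,0.007,0.1,0],[0,0,0,0.0026,0.007,0.1,1],[0,0,0,0.0026,0.007,0.1,1],[0,0,0,0.0026,0.007,0.1,1],[0,0,0,0.0026,0.007,0.1,1]]}}

```text
time: 9.7
position: [0.6734, 0.0015, 0.1419]
orientation: [0.002, 0.677, 0.736, -0.001]
force: [1.2, -11.7, 0.4]
grip_width: 0.0238
```

Run:
```python
from h import *
plan(.670,.003,.139,1.654)
c=capture('wrist');cv2.imwrite('pics/w5.png',c['img'])
# arc: shifts in tool frame shares, from handle angle th0
h=np.array([.567,-.0063,.11]);a=.0828;ex=np.array([np.cos(a),np.sin(a),0])
f=lambda t:h+ex*(-.108*np.cos(t))+np.array([0,0,.108*np.sin(t)])
r,p=Rt()
# present angle taken from known
t0=2.854
print(f(t0))
for t in np.r_[np.arange(2.75,0,-.1),0]:
    print(round(t,2),(r.inv().apply(f(t)-f(t0))/.5).round(3).tolist(),np.round(f(t),4))
```

```text
from [0.6734 0.0015 0.1419] yaw 1.654 q6 -1.66 gw 0.0238 F [  1.2 -11.7   0.4] t 9.7
turn [0.0003, 0.0007, 0.0] shift [0.0035, -0.0065, 0.0058] rows>= 0.1
[0.67020958 0.00226534 0.14063361]
2.75 [-0.0, -0.007, -0.021] [0.6665 0.002  0.1512]
2.65 [-0.0, -0.017, -0.041] [0.6619 0.0016 0.161 ]
2.55 [-0.0, -0.028, -0.059] [0.6563 0.0011 0.1702]
2.45 [-0.0, -0.041, -0.077] [6.499e-01 6.000e-04 1.789e-01]
2.35 [-0.0, -0.055, -0.093] [ 0.6426 -0.      0.1868]
2.25 [-0.0, -0.071, -0.107] [ 0.6346 -0.0007  0.194 ]
2.15 [-0.0, -0.089, -0.12] [ 0.6259 -0.0014  0.2004]
2.05 [-0.001, -0.107, -0.131] [ 0.6166 -0.0022  0.2058]
1.95 [-0.001, -0.127, -0.14] [ 0.6068 -0.003   0.2103]
1.85 [-0.001, -0.147, -0.147] [ 0.5967 -0.0038  0.2138]
1.75 [-0.001, -0.168, -0.152] [ 0.5862 -0.0047  0.2163]
1.65 [-0.001, -0.19, -0.154] [ 0.5755 -0.0056  0.2177]
1.55 [-0.001, -0.211, -0.155] [ 0.5648 -0.0065  0.218 ]
1.45 [-0.001, -0.233, -0.154] [ 0.554  -0.0074  0.2172]
1.35 [-0.001, -0.254, -0.15] [ 0.5434 -0.0083  0.2154]
1.25 [-0.001, -0.275, -0.144] [ 0.5331 -0.0091  0.2125]
1.15 [-0.0, -0.295, -0.137] [ 0.523  -0.0099  0.2086]
1.05 [-0.0, -0.314, -0.127] [ 0.5134 -0.0107  0.2037]
0.95 [-0.0, -0.333, -0.115] [ 0.5044 -0.0115  0.1978]
0.85 [-0.0, -0.349, -0.102] [ 0.496  -0.0122  0.1911]
0.75 [-0.0, -0.365, -0.087] [ 0.4882 -0.0128  0.1836]
0.65 [-0.0, -0.379, -0.07] [ 0.4813 -0.0134  0.1754]
0.55 [-0.0, -0.391, -0.052] [ 0.4752 -0.0139  0.1665]
0.45 [-0.0, -0.402, -0.034] [ 0.4701 -0.0143  0.157 ]
0.35 [0.0, -0.41, -0.014] [ 0.4659 -0.0147  0.147 ]
0.25 [0.0, -0.416, 0.007] [ 0.4627 -0.015   0.1367]
0.15 [0.0, -0.421, 0.028] [ 0.4606 -0.0151  0.1261]
0.05 [0.0, -0.423, 0.05] [ 0.4595 -0.0152  0.1154]
0.0 [0.0, -0.423, 0.06] [ 0.4594 -0.0152  0.11  ]
```

{"fn": "send_rows", "kwargs": {"moves": [[0,0,0,-0.003,-0.007,-0.021,1],[0,0,0,-0.003,-0.017,-0.041,1],[0,0,0,-0.003,-0.028,-0.059,1],[0,0,0,-0.003,-0.041,-0.077,1],[0,0,0,-0.003,-0.055,-0.093,1],[0,0,0,-0.003,-0.071,-0.107,1],[0,0,0,-0.003,-0.089,-0.12,1],[0,0,0,-0.003,-0.107,-0.131,1]]}}

```text
time: 10.55
position: [0.6198, -0.0029, 0.2067]
orientation: [0.002, 0.677, 0.736, 0.0]
force: [4.8, -6.1, -8.8]
grip_width: 0.0238
```

Run:
```python
from h import *
plan(.6166,-.0022,.204,1.654)
c=capture('wrist');cv2.imwrite('pics/w5.png',c['img'])
```

```text
from [ 0.6198 -0.0029  0.2067] yaw 1.654 q6 -1.68 gw 0.0238 F [ 4.8 -6.1 -8.8] t 10.6
turn [0.0004, 0.0004, -0.0001] shift [0.0019, -0.0063, 0.0053] rows>= 0.1
```

View pics/w5.png

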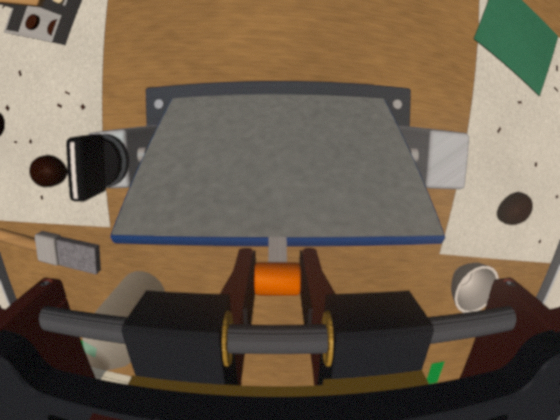

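{"fn": "send_rows", "kwargs": {"moves": [[0,0,0,0,-0.02,-0.009,1],[0,0,0,0,-0.04,-0.016,1],[0,0,0,0,-0.061,-0.021,1],[0,0,0,0,-0.083,-0.023,1],[0,0,0,0,-0.104,-0.024,1],[0,0,0,0,-0.126,-0.023,1],[0,0,0,0,-0.147,-0.019,1],[0,0,0,0,-0.168,-0.013,1]]}}

```text
time: 11.4
position: [0.5421, -0.0093, 0.2191]
orientation: [0.007, 0.677, 0.736, 0.005]
force: [3.0, -4.0, 28.8]
grip_width: 0.0235
```

Run:
```python
from h import *
plan(.5331,-.0091,.2105,1.654)
c=capture('wrist');cv2.imwrite('pics/w6.png',c['img'])
```

```text
from [ 0.5421 -0.0093  0.2191] yaw 1.654 q6 -1.69 gw 0.0235 F [ 3.  -4.  28.8] t 11.4
turn [0.0028, 0.0005, -0.0001] shift [0.0019, -0.0183, 0.017] rows>= 0.2
```

View pics/w6.png

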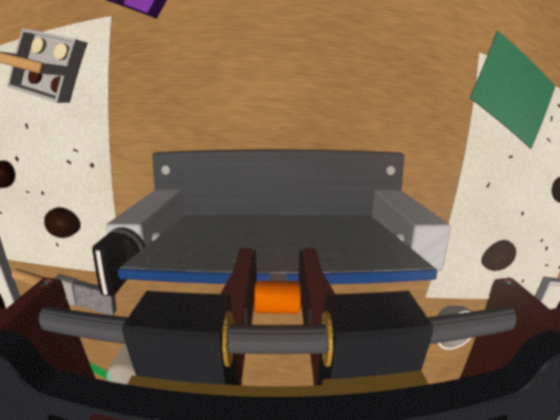

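{"fn": "send_rows", "kwargs": {"moves": [[0,0,0,0,0,-0.006,1],[0,0,0,0,0,-0.006,1],[0,0,0,0,0,-0.006,1],[0,0,0,0,0,-0.006,1],[0,0,0,0,0,-0.006,1],[0,0,0,0,0,-0.006,1],[0,0,0,0,0,-0.006,1],[0,0,0,0,0,-0.006,1]]}}

```text
time: 12.25
position: [0.5386, -0.0095, 0.2186]
orientation: [0.004, 0.677, 0.736, 0.002]
force: [3.7, -6.3, 6.2]
grip_width: 0.0235
```

Run:
```python
from h import *
plan(.5331,-.0091,.2105,1.654)
c=capture('scene');crop(c,250,110,390,250,5,'s3.png');print(landmark_of('handle','scene'));print(read_state()['moment'])
```

```text
from [ 0.5386 -0.0095  0.2186] yaw 1.654 q6 -1.69 gw 0.0235 F [ 3.7 -6.3  6.2] t 12.2
turn [0.0013, 0.0004, -0.0] shift [0.0018, -0.011, 0.016] rows>= 0.2
[{'xyz': [0.5544, -0.0094, 0.2177], 'confidence': 0.79}, {'xyz': [0.6137, -0.3028, 0.0158], 'confidence': 0.33}]
[-0.90792186 -0.82026939  0.02715288]
```

View pics/s3.png

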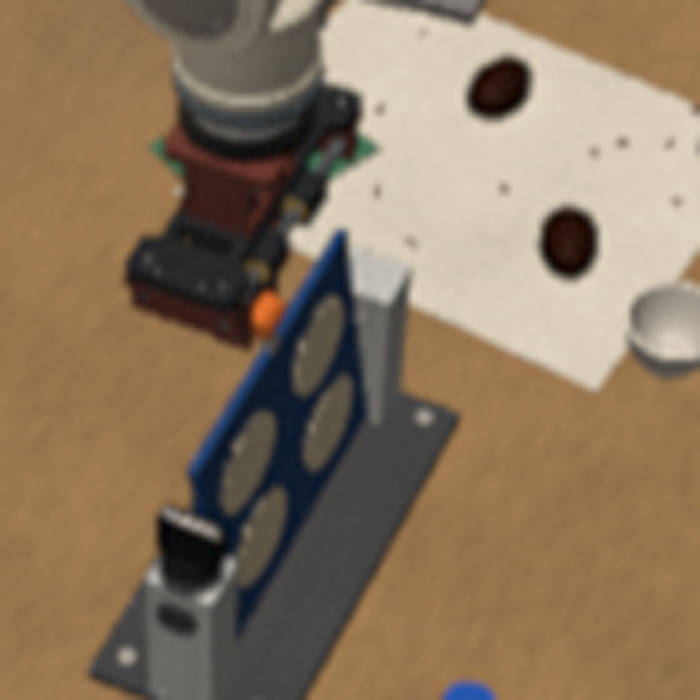

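Run:
```python
from h import *
c=capture('scene')
from scipy.optimize import least_squares
L=[((-.085,.105,.004),342,232),((-.085,-.105,.004),193,470),((.085,-.105,.004),240,632)]
x,y,a=.567,-.0063,.0828
def W(v,t): return R.from_euler('z',a).apply(R.from_euler('y',t).apply(v)+[0,0,.11])+[x,y,0]
m=np.array([[250+l[1]/5-.4,110+l[2]/5-.4] for l in L])
f=lambda p:(proj(c,[W(l[0],p[0]) for l in L])-m).ravel()
s=least_squares(f,[1.3]);print(s.x,s.fun);print(W((-.108,0,0),s.x[0]))
im=c['img'].copy()
for v in [(-.108,0,0),(-.108,-.012,0),(-.108,.012,0)]+[l[0] for l in L]:
    q=proj(c,[W(v,s.x[0])])[0];print(v,((q-[250,110])*5).round())
r,p=Rt()
for q in [p, p+[0,0,-.014], p+[0.01,0,-.014]]: print('tcp',((proj(c,[q])[0]-[250,110])*5).round())
```

```text
[1.3991264] [ 0.74356338 -1.43626834  0.29736643 -0.22679345 -0.44378429  4.10264467]
[ 0.54861379 -0.00782587  0.21641249]
(-0.108, 0, 0) [259. 312.]
(-0.108, -0.012, 0) [251. 326.]
(-0.108, 0.012, 0) [268. 298.]
(-0.085, 0.105, 0.004) [344. 223.]
(-0.085, -0.105, 0.004) [192. 467.]
(0.085, -0.105, 0.004) [236. 651.]
tcp [243. 304.]
tcp [243. 320.]
tcp [257. 327.]
```

{"fn": "send_rows", "kwargs": {"moves": [[0,0,0,0,0,0,0.3],[0,0,0,0,0,0,0.3],[0,0,0,0,0,0,0.3],[0,0,0,0,0,0,0.3],[0,0,0,0,0,0,0.3],[0,0,0,0,0,0,0.3],[0,0,0,0,0,0,0.3],[0,0,0,0,0,0,0.3]]}}

```text
time: 13.2
position: [0.5355, -0.0084, 0.2156]
orientation: [-0.0, 0.677, 0.736, -0.0]
force: [0.0, -0.3, 0.5]
grip_width: 0.0309
```

Run:
```python
from h import *
c=capture('scene');crop(c,250,110,390,250,5,'s4.png');print(landmark_of('handle','scene'));
c=capture('wrist');cv2.imwrite('pics/w7.png',c['img']);print(landmark_of('handle','wrist'))
plan(.5495,-.008,.2145,1.654)
```

```text
[{'xyz': [0.5516, -0.007, 0.2164], 'confidence': 0.87}, {'xyz': [0.6125, -0.3034, 0.0129], 'confidence': 0.56}]
[{'xyz': [0.551, -0.0075, 0.2171], 'confidence': 0.67}, {'xyz': [0.5795, -0.0541, 0.0702], 'confidence': 0.51}]
from [ 0.5355 -0.0085  0.2157] yaw 1.654 q6 -1.69 gw 0.0308 F [ 0.2 -0.2  0.1] t 13.4
turn [-0.0, 0.0, -0.0001] shift [-0.0014, 0.0279, 0.0023] rows>= 0.3
```

View pics/s4.png

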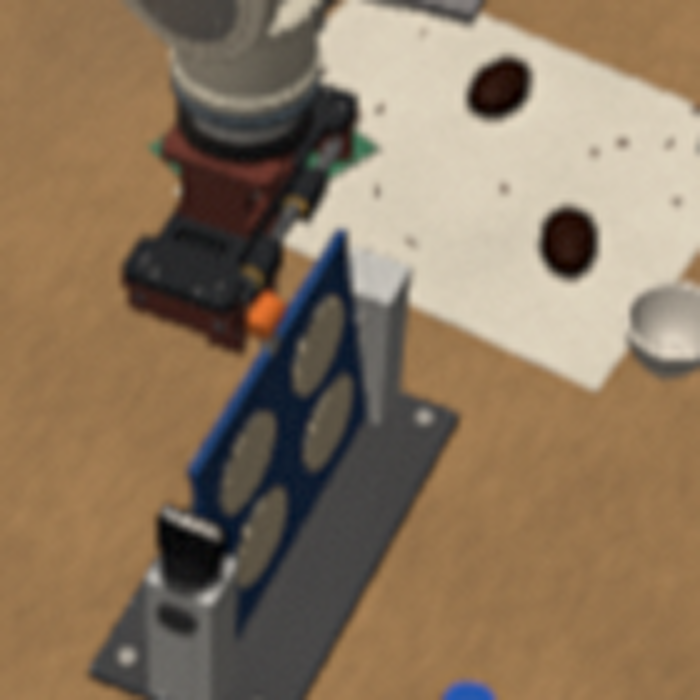

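View pics/w7.png

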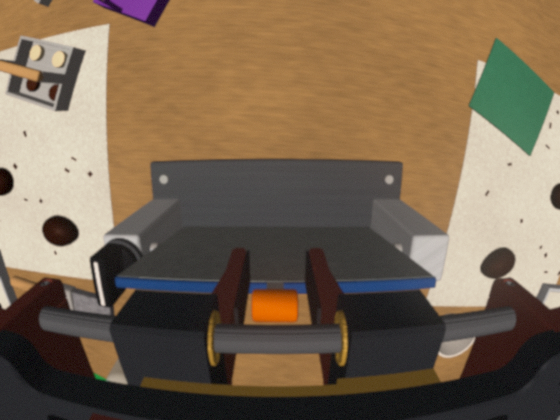

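{"fn": "send_rows", "kwargs": {"moves": [[0,0,0,0.001,0.03,0.001,0.3],[0,0,0,0.001,0.03,0.001,0.3],[0,0,0,0.001,0.03,0.001,0.3],[0,0,0,0.001,0.03,0.001,1],[0,0,0,0.001,0.03,0.001,1],[0,0,0,0.001,0.03,0.001,1],[0,0,0,0.001,0.03,0.001,1],[0,0,0,0.001,0.03,0.001,1]]}}

```text
time: 14.2
position: [0.55, -0.0086, 0.215]
orientation: [0.001, 0.677, 0.736, -0.001]
force: [1.4, -8.9, -3.2]
grip_width: 0.0241
```

Run:
```python
from h import *
plan(.5505,-.008,.2145,1.654)
h=np.array([.567,-.0063,.11]);a=.0828;ex=np.array([np.cos(a),np.sin(a),0])
f=lambda t:h+ex*(-.108*np.cos(t))+np.array([0,0,.108*np.sin(t)])
r,p=Rt()
t0=1.42
for t in np.arange(1.35,-.1,-.07):
    print(round(t,2),(r.inv().apply(f(t)-f(t0))/.5).round(3).tolist(),np.round(f(t),4))
```

```text
from [ 0.55   -0.0086  0.215 ] yaw 1.654 q6 -1.69 gw 0.0241 F [ 1.4 -8.9 -3.2] t 14.2
turn [-0.0001, 0.0005, -0.0] shift [0.0011, 0.0011, 0.0009] rows>= 0.0
1.35 [0.0, -0.015, 0.003] [ 0.5434 -0.0083  0.2154]
1.28 [0.0, -0.029, 0.007] [ 0.5361 -0.0089  0.2135]
1.21 [0.0, -0.044, 0.011] [ 0.529  -0.0095  0.211 ]
1.14 [0.0, -0.058, 0.017] [ 0.5221 -0.01    0.2081]
1.07 [0.0, -0.071, 0.024] [ 0.5153 -0.0106  0.2047]
1.0 [0.0, -0.084, 0.032] [ 0.5088 -0.0111  0.2009]
0.93 [0.0, -0.097, 0.04] [ 0.5027 -0.0116  0.1966]
0.86 [0.0, -0.108, 0.05] [ 0.4968 -0.0121  0.1918]
0.79 [0.0, -0.12, 0.06] [ 0.4912 -0.0126  0.1867]
0.72 [0.0, -0.13, 0.071] [ 0.4861 -0.013   0.1812]
0.65 [0.0, -0.139, 0.083] [ 0.4813 -0.0134  0.1754]
0.58 [0.0, -0.148, 0.095] [ 0.477  -0.0138  0.1692]
0.51 [0.0, -0.156, 0.108] [ 0.4731 -0.0141  0.1627]
0.44 [0.0, -0.163, 0.122] [ 0.4696 -0.0144  0.156 ]
0.37 [0.0, -0.169, 0.136] [ 0.4667 -0.0146  0.1491]
0.3 [0.0, -0.174, 0.15] [ 0.4642 -0.0148  0.1419]
0.23 [0.001, -0.178, 0.164] [ 0.4622 -0.015   0.1346]
0.16 [0.001, -0.181, 0.179] [ 0.4607 -0.0151  0.1272]
0.09 [0.001, -0.183, 0.194] [ 0.4598 -0.0152  0.1197]
0.02 [0.001, -0.183, 0.209] [ 0.4594 -0.0152  0.1122]
-0.05 [0.001, -0.183, 0.224] [ 0.4595 -0.0152  0.1046]
```

{"fn": "send_rows", "kwargs": {"moves": [[0,0,0,-0.002,-0.015,0.002,1],[0,0,0,-0.002,-0.029,0.006,1],[0,0,0,-0.002,-0.044,0.01,1],[0,0,0,-0.002,-0.058,0.016,1],[0,0,0,-0.002,-0.071,0.023,1],[0,0,0,-0.002,-0.084,0.031,1],[0,0,0,-0.002,-0.097,0.04,1],[0,0,0,-0.002,-0.097,0.04,1]]}}

```text
time: 15.0
position: [0.5026, -0.0125, 0.1969]
orientation: [0.002, 0.677, 0.736, 0.001]
force: [-2.7, -3.7, 11.1]
grip_width: 0.0234
```

Run:
```python
from h import *
plan(.5027,-.0116,.1955,1.654);print(read_state()['moment'])
c=capture('wrist');cv2.imwrite('pics/w8.png',c['img']);print(landmark_of('handle','wrist'))
c=capture('scene');crop(c,250,110,390,250,5,'s5.png');print(landmark_of('handle','scene'),[ (d['xyz'],d['confidence']) for d in landmark_of('pad0','scene')])
```

```text
from [ 0.5026 -0.0125  0.1969] yaw 1.654 q6 -1.7 gw 0.0234 F [-2.7 -3.7 11.1] t 15.0
turn [0.0005, 0.0003, -0.0] shift [0.0018, 0.0004, 0.0028] rows>= 0.0
[-0.63690839  0.21733841  0.00079917]
[{'xyz': [0.5097, -0.0141, 0.2034], 'confidence': 0.89}]
[{'xyz': [0.5054, -0.0132, 0.2005], 'confidence': 0.95}] [([0.5457, 0.0439, 0.1445], 0.88), ([0.5526, -0.0574, 0.1404], 0.81), ([0.5905, -0.0535, 0.083], 0.6)]
```

View pics/s5.png

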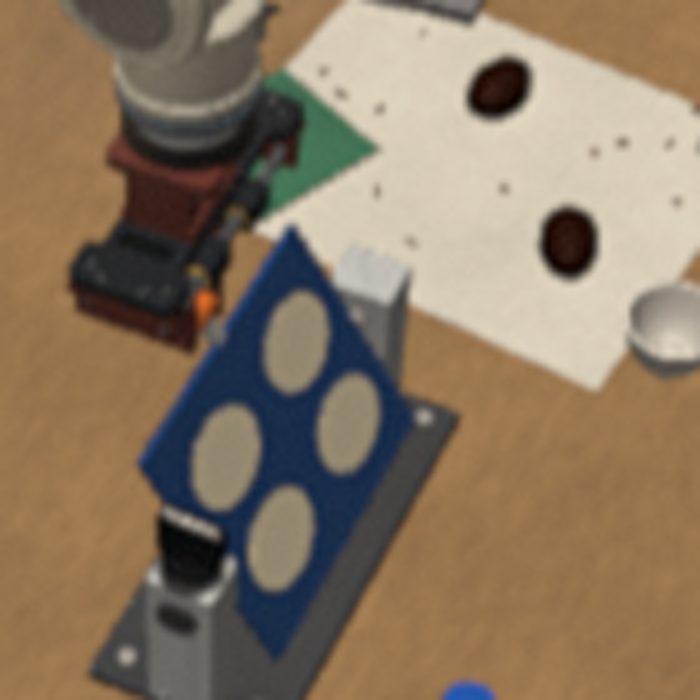

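{"fn": "send_rows", "kwargs": {"moves": [[0,0,0,0,-0.011,0.01,1],[0,0,0,0,-0.023,0.02,1],[0,0,0,0,-0.033,0.031,1],[0,0,0,0,-0.042,0.043,1],[0,0,0,0,-0.051,0.055,1],[0,0,0,0,-0.059,0.068,1],[0,0,0,0,-0.066,0.082,1],[0,0,0,0,-0.066,0.082,1]]}}

```text
time: 16.05
position: [0.468, -0.0153, 0.1541]
orientation: [0.0, 0.677, 0.736, -0.001]
force: [-1.6, -6.1, 0.1]
grip_width: 0.0239
```

Run:
```python
from h import *
plan(.4696,-.0144,.1555,1.654);print(read_state()['moment'])
c=capture('wrist');cv2.imwrite('pics/w9.png',c['img']);print(landmark_of('handle','wrist'))
c=capture('scene');crop(c,250,110,390,250,5,'s6.png');print(landmark_of('handle','scene'),[ (d['xyz'],d['confidence']) for d in landmark_of('pad0','scene')])
```

```text
from [ 0.468  -0.0153  0.1541] yaw 1.654 q6 -1.71 gw 0.0239 F [-1.6 -6.1  0.1] t 16.1
turn [-0.0002, 0.0002, -0.0] shift [0.0016, 0.0034, -0.0028] rows>= 0.0
[-0.93124037  0.15924931 -0.02359536]
[{'xyz': [0.4747, -0.0158, 0.1628], 'confidence': 0.95}, {'xyz': [0.4279, -0.2981, 0.0065], 'confidence': 0.49}, {'xyz': [0.7144, 0.2624, -0.0024], 'confidence': 0.15}]
[{'xyz': [0.4693, -0.0143, 0.1609], 'confidence': 0.8}, {'xyz': [0.7207, -0.3297, 0.0001], 'confidence': 0.44}, {'xyz': [0.5798, -0.1352, 0.1661], 'confidence': 0.42}] [([0.5942, 0.0426, 0.0978], 0.88), ([0.5415, -0.0578, 0.13], 0.87), ([0.6018, -0.0533, 0.0968], 0.85), ([0.5368, 0.0407, 0.1345], 0.73)]
```

View pics/s6.png

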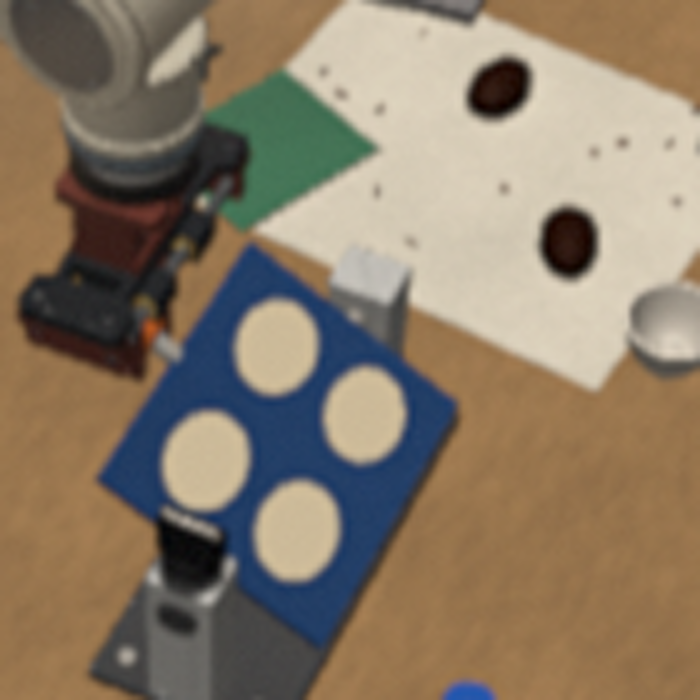

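View pics/w9.png

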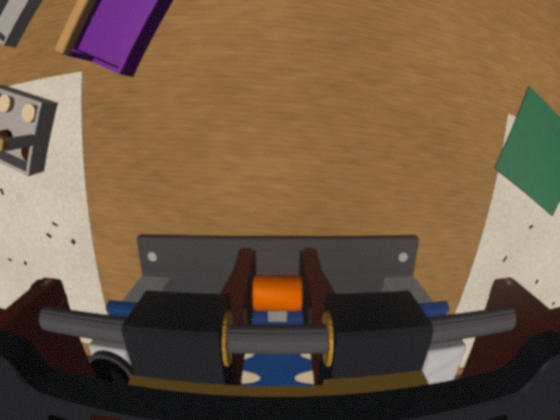

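{"fn": "send_rows", "kwargs": {"moves": [[0,0,0,0,-0.007,0.014,1],[0,0,0,0,-0.012,0.028,1],[0,0,0,0,-0.016,0.042,1],[0,0,0,0,-0.018,0.056,1],[0,0,0,0,-0.02,0.07,1],[0,0,0,0,-0.021,0.082,1],[0,0,0,0,-0.021,0.09,1],[0,0,0,0,-0.021,0.09,1]]}}

```text
time: 17.1
position: [0.4568, -0.0162, 0.1087]
orientation: [-0.001, 0.677, 0.736, -0.002]
force: [-3.1, -7.6, -2.8]
grip_width: 0.024
```

Run:
```python
from h import *
plan(.4594,-.015,.102,1.654);print(read_state()['moment'])
c=capture('wrist');cv2.imwrite('pics/w10.png',c['img']);print(landmark_of('handle','wrist'))
c=capture('top');crop(c,190,120,330,250,5,'t7.png')
c=capture('scene');crop(c,250,110,390,250,5,'s7.png');print(landmark_of('handle','scene'),[ (d['xyz'],d['confidence']) for d in landmark_of('pad0','scene')])
```

```text
from [ 0.4568 -0.0162  0.1087] yaw 1.654 q6 -1.71 gw 0.024 F [-3.1 -7.6 -2.8] t 17.1
turn [-0.0005, 0.0002, 0.0] shift [0.002, 0.0054, 0.0134] rows>= 0.1
[-1.17298211  0.33632156 -0.02693421]
[{'xyz': [0.4605, -0.0154, 0.1225], 'confidence': 0.98}]
[{'xyz': [0.4589, -0.0168, 0.119], 'confidence': 0.73}, {'xyz': [0.5513, -0.4204, 0.0113], 'confidence': 0.2}] [([0.607, -0.0549, 0.1124], 0.83), ([0.5986, 0.0436, 0.1165], 0.78), ([0.5347, -0.0589, 0.1164], 0.77), ([0.5299, 0.0423, 0.1227], 0.69)]
```

View pics/s7.png

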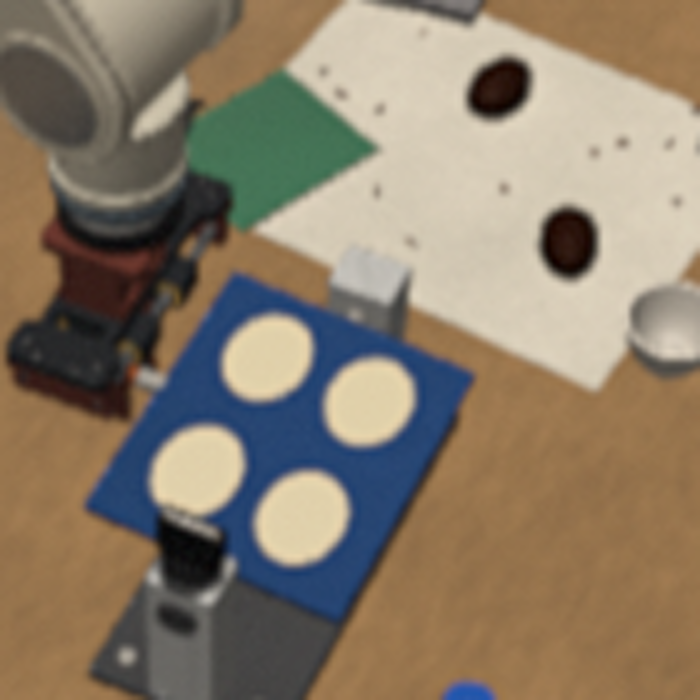

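View pics/t7.png

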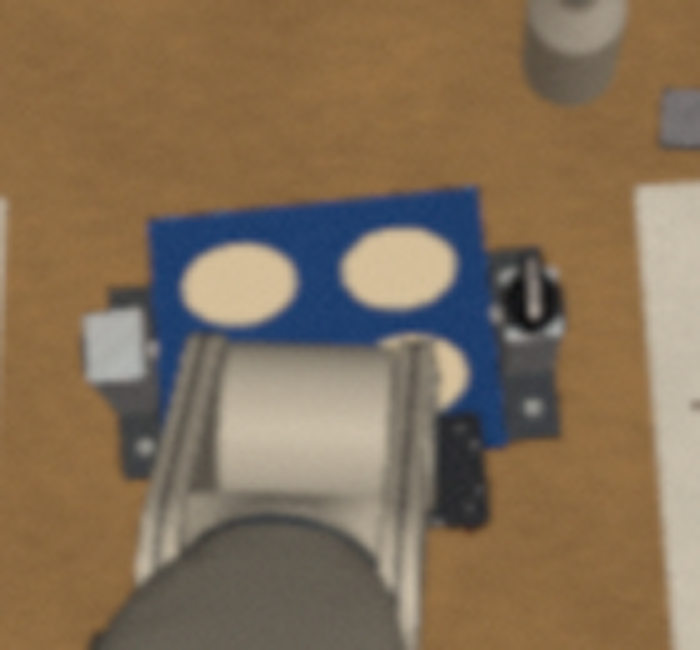

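```bash
cat > fitb.py <<'E'
from h import *
from scipy.optimize import least_squares
import sys
def padc(c,exp):
    hsv=cv2.cvtColor(c['img'],cv2.COLOR_BGR2HSV)
    out=[]
    m=((hsv[...,0]>12)&(hsv[...,0]<32)&(hsv[...,1]<110)&(hsv[...,2]>170)).astype(np.uint8)
    n,l,st,ce=cv2.connectedComponentsWithStats(m,connectivity=4)
    for e in exp:
        d=np.hypot(*(ce[1:]-e).T)+1000*(st[1:,4]<60);k=d.argmin()+1;out.append((ce[k],st[k,4],d[k-1]))
    return out
P=[(-.035,-.05,.004),(-.035,.05,.004),(.035,-.05,.004),(.035,.05,.004)]
def W(v,p):
    x,y,a,t=p
    return R.from_euler('z',a).apply(R.from_euler('y',t).apply(v)+[0,0,.11])+[x,y,0]
E
python3 - <<'E'
from fitb import *
p=[.567,-.0063,.083,.08]
C={n:capture(n) for n in('top','scene')}
for n,c in C.items():
    q=proj(c,[W(v,p) for v in P]);print(n,q.round(1).tolist());print([(a.round(2).tolist(),int(b),round(d,1)) for a,b,d in padc(c,q)])
c=C['scene']
L=[((-.085,.105,.004),236,272),((.085,.105,.004),474,378),((.085,-.105,.004),342,622),((-.085,-.105,.004),88,508)]
m=np.array([[250+(l[1]+.5)/5-.5,110+(l[2]+.5)/5-.5] for l in L])
for t in(0,.04,.08,.12,.16):
    p[3]=t;print(t,(proj(c,[W(l[0],p) for l in L])-m).round(1).tolist())
E
```

```text
top [[271.9, 194.5], [239.6, 197.8], [269.7, 172.8], [237.8, 176.2]]
[([269.25, 173.21], 253, np.float64(21.4)), ([250.17, 205.63], 618, np.float64(13.1)), ([269.25, 173.21], 253, np.float64(0.6)), ([237.32, 176.34], 253, np.float64(0.5))]
scene [[289.5, 203.5], [303.5, 180.8], [310.4, 212.7], [323.9, 189.5]]
[([289.12, 203.64], 241, np.float64(0.4)), ([303.07, 181.17], 227, np.float64(0.6)), ([309.87, 213.24], 252, np.float64(0.8)), ([323.36, 189.94], 233, np.float64(0.7))]
0 [[-0.3, 0.3], [1.3, -3.2], [0.1, -2.3], [-0.9, 0.1]]
0.04 [[-0.2, -0.4], [1.2, -2.5], [0.1, -1.7], [-0.9, -0.6]]
0.08 [[-0.1, -1.0], [1.1, -1.8], [-0.0, -1.0], [-0.8, -1.2]]
0.12 [[0.1, -1.7], [1.0, -1.1], [-0.1, -0.4], [-0.7, -1.8]]
0.16 [[0.2, -2.3], [0.8, -0.4], [-0.3, 0.3], [-0.5, -2.4]]
```

{"fn": "send_rows", "kwargs": {"moves": [[0,0,0,0,0,0.005,1],[0,0,0,0,0,0.01,1],[0,0,0,0,0,0.015,1],[0,0,0,0,0,0.021,1],[0,0,0,0,0,0.021,1],[0,0,0,0,0,0.021,1],[0,0,0,0,0,0.021,1],[0,0,0,0,0,0.021,1]]}}

```text
time: 18.3
position: [0.457, -0.0162, 0.0985]
orientation: [-0.001, 0.677, 0.736, -0.001]
force: [-4.5, -7.8, 1.9]
grip_width: 0.0237
```

```bash
cat > fit2.py <<'E'
from fitb import *
from scipy.optimize import least_squares
C={n:capture(n) for n in sys.argv[1:] or ['scene']}
obs=[]
for n,c in C.items():
    q=proj(c,[W(v,[.567,-.0063,.083,0]) for v in P])
    for i,(a,b,d) in enumerate(padc(c,q)):
        if d<4 and b>200: obs.append((n,i,a));
def f(p):
    r=[]
    for n,i,a in obs:
        r+=list(proj(C[n],[W(P[i],p[:4])])[0]+p[4:6]-a)
    return np.r_[np.array(r)/.1, (p[0]-.567)/.002,(p[1]+.0063)/.002,(p[2]-.083)/.02,p[4:6]/.5]
s=least_squares(f,[.567,-.0063,.083,.0,0,0]);print(s.x.round(4),'rms',np.sqrt(np.mean(s.fun**2)).round(2),len(obs)); print('th sd',np.sqrt(np.linalg.inv(s.jac.T@s.jac)[3,3]).round(3))
E
python3 fit2.py scene; python3 -c "
from h import *
plan(.4594,-.015,.102,1.654)
print(landmark_of('handle','scene'));capture('wrist');print(landmark_of('handle','wrist'))"
```

```text
[ 0.5665 -0.0069  0.0803  0.0066 -0.1506  0.1987] rms 0.51 4
th sd 0.008
from [ 0.457  -0.0162  0.0985] yaw 1.654 q6 -1.71 gw 0.0238 F [-4.4 -7.8  0.4] t 18.4
turn [-0.0005, 0.0001, -0.0] shift [0.002, 0.005, -0.0071] rows>= 0.1
[{'xyz': [0.4574, -0.0164, 0.1072], 'confidence': 0.59}, {'xyz': [0.3787, 0.2944, 0.0022], 'confidence': 0.18}]
[{'xyz': [0.4595, -0.015, 0.1096], 'confidence': 0.59}]
```

{"fn": "send_rows", "kwargs": {"moves": [[0,0,0,0,0,0,0.2],[0,0,0,0,0,0,0.2],[0,0,0,0,0,0,0.2],[0,0,0,0,0,0,0.2],[0,0,0,0,0,-0.08,0.2],[0,0,0,0,0,-0.16,0.2],[0,0,0,0,0,-0.24,0.2],[0,0,0,0,0,-0.3,0.2]]}}

```text
time: 19.3
position: [0.4593, -0.0152, 0.2511]
orientation: [0.001, 0.677, 0.736, 0.001]
force: [0.1, 0.0, 1.4]
grip_width: 0.035
```

```bash
python3 fit2.py scene; python3 -c "
from h import *
plan(.577,-.134,.245,1.6)"
```

```text
[ 0.5664 -0.0068  0.0806  0.0076 -0.1553  0.2198] rms 0.52 4
th sd 0.008
from [ 0.4616 -0.0153  0.2551] yaw 1.654 q6 -1.71 gw 0.035 F [ 2.6 -0.   3.6] t 19.4
turn [0.0013, 0.0001, 0.0086] shift [-0.2556, 0.2102, 0.0222] rows>= 3.3
```

{"fn": "send_rows", "kwargs": {"moves": [[0,0,0.0095,-0.2556,0.21,0.02,0.2],[0,0,0.0095,-0.2556,0.21,0.02,0.2],[0,0,0.0095,-0.2556,0.21,0.02,0.2],[0,0,0.0095,-0.2556,0.21,0.02,0.2],[0,0,0.0095,-0.2556,0.21,0.02,0.2],[0,0,0.0095,-0.2556,0.21,0.02,0.2],[0,0,0.0095,-0.2556,0.21,0.02,0.2],[0,0,0.0095,-0.2556,0.21,0.02,0.2]]}}

```text
time: 20.15
position: [0.5732, -0.1328, 0.2389]
orientation: [-0.0, 0.698, 0.716, -0.0]
force: [-0.1, -0.6, 1.1]
grip_width: 0.0348
```

```bash
python3 -c "
from h import *
c=capture('wrist');cv2.imwrite('pics/w11.png',c['img']);print(landmark_of('lock_grip','wrist'))
plan(.5765,-.134,.165,1.594)"
```

```text
[{'xyz': [0.5781, -0.1306, 0.1641], 'confidence': 0.89}, {'xyz': [0.608, -0.3036, 0.0133], 'confidence': 0.36}]
from [ 0.5736 -0.1332  0.2391] yaw 1.595 q6 -1.84 gw 0.0352 F [ 1.3 -1.5  1.4] t 20.2
turn [0.0, 0.0, 0.0001] shift [-0.0018, 0.0057, 0.1481] rows>= 1.5
```

View pics/w11.png

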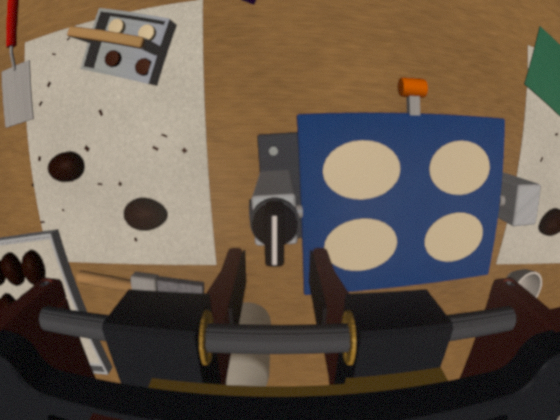

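{"fn": "send_rows", "kwargs": {"moves": [[0,0,0,-0.001,0.006,0.05,0.2],[0,0,0,-0.001,0.006,0.1,0.2],[0,0,0,-0.001,0.006,0.147,0.2],[0,0,0,-0.001,0.006,0.147,0.2],[0,0,0,-0.001,0.006,0.147,1],[0,0,0,-0.001,0.006,0.147,1],[0,0,0,-0.001,0.006,0.147,1],[0,0,0,-0.001,0.006,0.147,1]]}}

```text
time: 21.05
position: [0.5773, -0.1349, 0.1658]
orientation: [0.001, 0.699, 0.715, -0.0]
force: [-1.0, -2.5, 1.2]
grip_width: 0.0137
```

```bash
python3 -c "
from h import *
plan(.5765,-.134,.165,.10)"
```

```text
from [ 0.5773 -0.1349  0.1658] yaw 1.594 q6 -1.84 gw 0.0137 F [-1.  -2.5  1.2] t 21.1
turn [0.0002, 0.0, 0.2378] shift [0.0018, -0.0015, 0.0015] rows>= 10.0
```

{"fn": "send_rows", "kwargs": {"moves": [[0,0,0.02,0,0,0,1],[0,0,0.04,0,0,0,1],[0,0,0.06,0,0,0,1],[0,0,0.08,0,0,0,1],[0,0,0.1,0,0,0,1],[0,0,0.12,0,0,0,1],[0,0,0.14,0,0,0,1],[0,0,0.16,0,0,0,1]]}}

```text
time: 21.85
position: [0.5768, -0.1358, 0.1657]
orientation: [0.001, 0.958, 0.288, -0.0]
force: [-3.1, -7.8, 1.9]
grip_width: 0.0138
```

{"fn": "send_rows", "kwargs": {"moves": [[0,0,0.02,0,0,0,1],[0,0,0.04,0,0,0,1],[0,0,0.06,0,0,0,1],[0,0,0.077,0,0,0,1],[0,0,0.077,0,0,0,1],[0,0,0.077,0,0,0,1],[0,0,0.077,0,0,0,1],[0,0,0.077,0,0,0,1]]}}

```text
time: 22.65
position: [0.5762, -0.1361, 0.1657]
orientation: [0.001, 0.999, 0.052, -0.001]
force: [-4.7, -8.7, 3.8]
grip_width: 0.0138
```

```bash
python3 -c "
from h import *
plan(.5765,-.134,.165,.10);print(read_state()['moment'])"; python3 fit2.py scene
```

```text
from [ 0.5762 -0.1361  0.1657] yaw 0.105 q6 -0.35 gw 0.0138 F [-4.7 -8.7  3.8] t 22.6
turn [0.0004, 0.0002, 0.0008] shift [0.001, -0.0041, 0.0014] rows>= 0.0
[-1.54741259  0.82963929 -0.12225532]
[ 5.67e-01 -6.30e-03  8.30e-02 -2.62e-02 -1.10e-03  1.00e-04] rms 0.0 1
th sd 0.099
```

{"fn": "send_rows", "kwargs": {"moves": [[0,0,0,0,0,0,0.2],[0,0,0,0,0,0,0.2],[0,0,0,0,0,0,0.2],[0,0,0,0,0,-0.05,0.2],[0,0,0,0,0,-0.12,0.2],[0,0,0,0,0,-0.2,-0.3],[0,0,0,0,0,-0.2,-0.5],[0,0,0,0,0,-0.2,-0.5]]}}

```text
time: 23.5
position: [0.5775, -0.1343, 0.2661]
orientation: [0.0, 0.999, 0.052, 0.001]
force: [0.7, -0.1, 0.4]
grip_width: 0.056
```

```bash
cat > eggs.py <<'E'
from h import *
def eggs(cam='top',z=.008):
    c=capture(cam);g=cv2.cvtColor(c['img'],cv2.COLOR_BGR2GRAY);m=(g<75).astype(np.uint8)
    n,l,st,ce=cv2.connectedComponentsWithStats(m);o=[]
    for k in range(1,n):
        if 90<st[k,4]<230:
            ys,xs=np.nonzero(l==k);p=np.array([onz(c,(x,y),z)[:2] for x,y in zip(xs,ys)]);mu=p.mean(0)
            if abs(mu[1])>.53 or not(.3<mu[0]<.68) : continue
            w,v=np.linalg.eigh(np.cov((p-mu).T));o.append((mu.round(4).tolist(),'yaw',round(float(np.arctan2(v[1,1],v[0,1]))%np.pi,3),(4*np.sqrt(w)).round(3).tolist()))
    return o
if __name__=='__main__':
    for cam in('top','scene'):
        print(cam)
        for e in eggs(cam): print(e)
E
python3 eggs.py; python3 fit2.py scene; python3 -c "
from h import *
c=capture('top');cv2.imwrite('pics/t8.png',c['img'])
plan(.613,-.301,.20,.02)"
```

```text
top
([0.6128, -0.3004], 'yaw', 1.605, [0.038, 0.055])
([0.6117, 0.3221], 'yaw', 1.94, [0.039, 0.056])
([0.5479, -0.4198], 'yaw', 1.663, [0.038, 0.056])
([0.5009, 0.4344], 'yaw', 1.408, [0.037, 0.059])
scene
([0.5009, 0.4308], 'yaw', 1.609, [0.039, 0.064])
([0.6122, 0.3189], 'yaw', 1.964, [0.038, 0.064])
([0.6147, -0.3053], 'yaw', 1.654, [0.04, 0.058])
([0.5501, -0.4244], 'yaw', 1.697, [0.041, 0.059])
[ 0.5671 -0.0076  0.0629  0.0065 -0.098  -0.0893] rms 1.19 3
th sd 0.011
from [ 0.5762 -0.1341  0.2636] yaw 0.105 q6 -0.35 gw 0.0656 F [-0.1  0.  -0.3] t 23.7
turn [-0.0002, 0.0004, 0.0135] shift [0.0386, 0.3398, 0.1267] rows>= 3.6
```

View pics/t8.png

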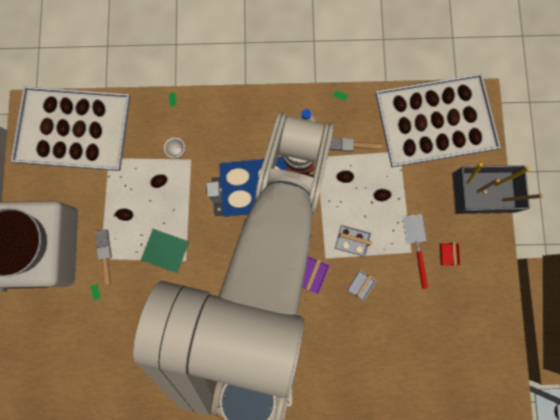

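{"fn": "send_rows", "kwargs": {"moves": [[0,0,0.009,0.04,0.343,0.02,-0.5],[0,0,0.009,0.04,0.343,0.02,-0.5],[0,0,0.009,0.04,0.343,0.02,-0.5],[0,0,0.009,0.04,0.343,0.1,-0.5],[0,0,0.009,0.04,0.343,0.2,-0.5],[0,0,0.009,0.04,0.343,0.2,-0.5],[0,0,0.009,0.04,0.343,0.2,-0.5],[0,0,0.009,0.04,0.343,0.2,-0.5]]}}

```text
time: 24.5
position: [0.6162, -0.3029, 0.1675]
orientation: [0.001, 1.0, 0.024, 0.001]
force: [-0.2, 0.2, 0.5]
grip_width: 0.0659
```

```bash
python3 -c "
from h import *
c=capture('wrist');cv2.imwrite('pics/w12.png',c['img']);print(recognise('egg0_c','wrist'),landmark_of('egg0_c','wrist'))
plan(.6135,-.303,.017,.05)
p,o=read_state()['position'],0
def wp(X):
    Rm=cv2.Rodrigues(np.array(c['rvec'],float))[0];v=Rm@np.array(X)+np.array(c['tvec']).ravel()
    th=np.arctan2(np.hypot(v[0],v[1]),v[2]);u=v[:2]/np.hypot(v[0],v[1]);return c['K'][:2,2]+c['K'][0,0]*th*u
print('tcp floor',wp([p[0],p[1],.01]),'egg',wp([.6135,-.303,.01]))
"
```

```text
[{'xyz': [0.613, -0.3019, 0.0216], 'confidence': 0.84}] [{'xyz': [0.6096, -0.3045, 0.0113], 'confidence': 0.96}]
from [ 0.6162 -0.3029  0.168 ] yaw 0.049 q6 -0.52 gw 0.0659 F [ 0.5 -0.1  0.6] t 24.6
turn [0.0003, -0.0006, -0.0002] shift [-0.0065, -0.0007, 0.3019] rows>= 3.0
tcp floor [275.12285137 201.11226847] egg [272.30717128 201.06353853]
```

View pics/w12.png

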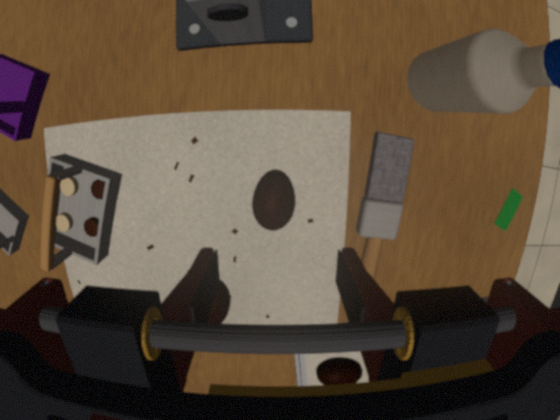

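{"fn": "send_rows", "kwargs": {"moves": [[0,0,0,-0.005,0,0.09,-0.5],[0,0,0,-0.005,0,0.18,-0.5],[0,0,0,-0.005,0,0.25,-0.5],[0,0,0,-0.005,0,0.29,-0.5],[0,0,0,-0.005,0,0.301,-0.5],[0,0,0,-0.005,0,0.301,1],[0,0,0,-0.005,0,0.301,1],[0,0,0,-0.005,0,0.301,1]]}}

```text
time: 25.45
position: [0.6136, -0.3036, 0.0164]
orientation: [0.001, 1.0, 0.024, 0.001]
force: [-0.5, -0.3, 0.3]
grip_width: 0.0456
```

{"fn": "send_rows", "kwargs": {"moves": [[0,0,0,0,0,0,1],[0,0,0,0,0,0,1],[0,0,0,0,0,0,1],[0,0,0,0,0,-0.02,1],[0,0,0,0,0,-0.1,1],[0,0,0,0,0,-0.2,1],[0,0,0,0,0,-0.3,1],[0,0,0,0,0,-0.34,1]]}}

```text
time: 26.25
position: [0.6145, -0.3041, 0.191]
orientation: [0.002, 1.0, 0.024, 0.003]
force: [0.2, 0.0, 0.2]
grip_width: 0.0408
```

```bash
python3 -c "
from h import *
for n,(x,y) in dict(p0=(-.035,-.05),p1=(-.035,.05),p2=(.035,-.05),p3=(.035,.05)).items():
    print(n,R.from_euler('z',.081).apply([x,y,0])+[.567,-.0068,0])
c=capture('wrist');cv2.imwrite('pics/w13.png',c['img'])
plan(.606,-.054,.22,.081)
"
```

```text
p0 [ 0.53616033 -0.05946797  0.        ]
p1 [0.52806918 0.04020416 0.        ]
p2 [ 0.60593082 -0.05380416  0.        ]
p3 [0.59783967 0.04586797 0.        ]
from [ 0.6152 -0.3045  0.1928] yaw 0.048 q6 -0.53 gw 0.0405 F [ 0.6 -1.   2.1] t 26.3
turn [0.0008, -0.0014, -0.0052] shift [0.0062, -0.501, -0.057] rows>= 5.0
```

View pics/w13.png

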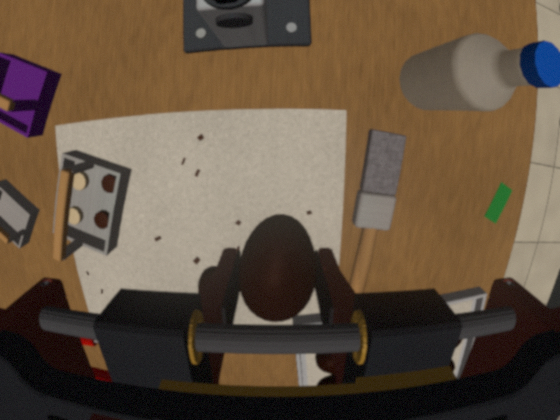

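{"fn": "send_rows", "kwargs": {"moves": [[0,0,-0.005,0.006,-0.02,-0.09,1],[0,0,-0.005,0.006,-0.1,-0.09,1],[0,0,-0.005,0.006,-0.18,-0.09,1],[0,0,-0.005,0.006,-0.26,-0.09,1],[0,0,-0.005,0.006,-0.34,-0.09,1],[0,0,-0.005,0.006,-0.42,-0.09,1],[0,0,-0.005,0.006,-0.48,-0.09,1],[0,0,-0.005,0.006,-0.501,-0.09,1]]}}

```text
time: 27.1
position: [0.6025, -0.05, 0.2292]
orientation: [-0.0, 0.999, 0.041, -0.001]
force: [0.8, -0.2, -0.6]
grip_width: 0.0404
```

```bash
python3 -c "
from h import *
c=capture('wrist')
plan(.606,-.054,.132,.081)
"
```

```text
from [ 0.6026 -0.05    0.2293] yaw 0.082 q6 -0.19 gw 0.0406 F [-0.6  0.8 -0.4] t 27.1
turn [-0.0001, 0.0002, 0.0002] shift [0.0062, 0.0088, 0.1945] rows>= 1.9
```

{"fn": "send_rows", "kwargs": {"moves": [[0,0,0,0.006,0.009,0.04,1],[0,0,0,0.006,0.009,0.08,1],[0,0,0,0.006,0.009,0.12,1],[0,0,0,0.006,0.009,0.16,1],[0,0,0,0.006,0.009,0.18,1],[0,0,0,0.006,0.009,0.182,1],[0,0,0,0.006,0.009,0.182,1],[0,0,0,0.006,0.009,0.182,1]]}}

```text
time: 27.95
position: [0.6074, -0.0573, 0.1397]
orientation: [0.0, 0.999, 0.04, 0.001]
force: [-0.2, -0.3, -0.5]
grip_width: 0.0406
```

```bash
python3 -c "
from h import *
c=capture('wrist');cv2.imwrite('pics/w14.png',c['img'])
plan(.606,-.054,.1315,.081)
"
```

```text
from [ 0.6074 -0.0572  0.1398] yaw 0.08 q6 -0.19 gw 0.0404 F [-0.2 -0.4 -0.7] t 28.0
turn [0.0001, -0.0003, -0.0002] shift [-0.0023, -0.0066, 0.0165] rows>= 0.2
```

View pics/w14.png

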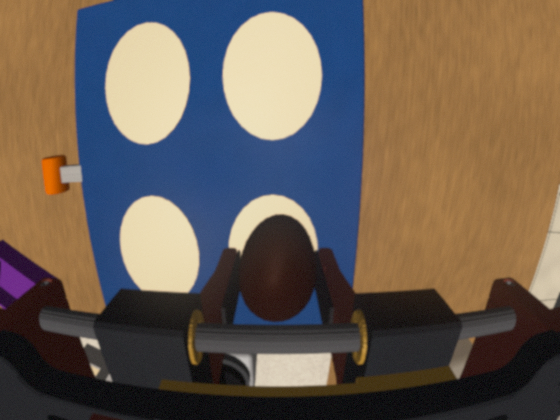

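{"fn": "send_rows", "kwargs": {"moves": [[0,0,0,-0.002,-0.006,0.008,1],[0,0,0,-0.002,-0.006,0.0165,1],[0,0,0,-0.002,-0.006,0.0165,1],[0,0,0,-0.002,-0.006,0.0165,1],[0,0,0,-0.002,-0.006,0.0165,1],[0,0,0,-0.002,-0.006,0.0165,1],[0,0,0,-0.002,-0.006,0.0165,-0.1],[0,0,0,-0.002,-0.006,0.0165,-0.1]]}}

```text
time: 28.8
position: [0.6055, -0.054, 0.1305]
orientation: [0.0, 0.999, 0.04, 0.0]
force: [-0.4, -0.6, -0.6]
grip_width: 0.048
```

{"fn": "send_rows", "kwargs": {"moves": [[0,0,0,0,0,0,-0.2],[0,0,0,0,0,0,-0.2],[0,0,0,0,0,-0.05,-0.2],[0,0,0,0,0,-0.15,-0.2],[0,0,0,0,0,-0.2,-0.5],[0,0,0,0,0,-0.2,-0.5],[0,0,0,0,0,-0.2,-0.5],[0,0,0,0,0,-0.2,-0.5]]}}

```text
time: 29.6
position: [0.6044, -0.0539, 0.2289]
orientation: [-0.0, 0.999, 0.04, -0.001]
force: [-0.1, 0.6, 0.0]
grip_width: 0.0659
```

```bash
python3 -c "
from h import *
c=capture('wrist');cv2.imwrite('pics/w15.png',c['img']);c=capture('scene');crop(c,250,110,390,250,5,'s9.png')
plan(.549,-.422,.25,.12)
"; python3 eggs.py
```

```text
from [ 0.6045 -0.0539  0.2287] yaw 0.08 q6 -0.19 gw 0.0659 F [-0.1 -0.5 -0.1] t 29.7
turn [-0.0001, 0.0005, -0.0064] shift [-0.1693, 0.725, -0.0424] rows>= 7.5
top
([0.615, 0.1096], 'yaw', 3.122, [0.038, 0.124])
([0.6117, 0.3221], 'yaw', 1.94, [0.039, 0.056])
([0.6001, -0.135], 'yaw', 1.403, [0.03, 0.055])
([0.5481, -0.4198], 'yaw', 1.667, [0.039, 0.056])
([0.5009, 0.4344], 'yaw', 1.408, [0.037, 0.059])
scene
([0.5009, 0.4308], 'yaw', 1.609, [0.039, 0.064])
([0.6122, 0.3187], 'yaw', 1.98, [0.038, 0.063])
([0.55, -0.4244], 'yaw', 1.699, [0.04, 0.059])
```

View pics/w15.png

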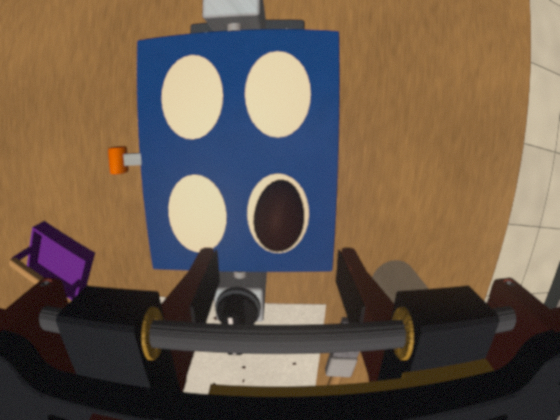

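{"fn": "send_rows", "kwargs": {"moves": [[0,0,-0.005,-0.169,0.725,-0.04,-0.5],[0,0,-0.005,-0.169,0.725,-0.04,-0.5],[0,0,-0.005,-0.169,0.725,-0.04,-0.5],[0,0,-0.005,-0.169,0.725,-0.04,-0.5],[0,0,-0.005,-0.169,0.725,-0.04,-0.5],[0,0,-0.005,-0.169,0.725,-0.04,-0.5],[0,0,-0.005,-0.169,0.725,-0.04,-0.5],[0,0,-0.005,-0.169,0.725,-0.04,-0.5]]}}

```text
time: 30.6
position: [0.5488, -0.426, 0.2498]
orientation: [0.0, 0.999, 0.054, -0.0]
force: [0.6, 0.3, 0.1]
grip_width: 0.0658
```

{"fn": "send_rows", "kwargs": {"moves": [[0,0,0,0,0,0.08,-0.5],[0,0,0,0,0,0.16,-0.5],[0,0,0,0,0,0.2,-0.5],[0,0,0,0,0,0.2,-0.5],[0,0,0,0,0,0.2,-0.5],[0,0,0,0,0,0.2,-0.5],[0,0,0,0,0,0.2,-0.5],[0,0,0,0,0,0.2,-0.5]]}}

```text
time: 31.4
position: [0.5507, -0.4224, 0.1519]
orientation: [0.001, 0.998, 0.056, 0.001]
force: [-0.7, 0.5, 0.4]
grip_width: 0.0662
```

```bash
python3 -c "
from h import *
c=capture('wrist');cv2.imwrite('pics/w16.png',c['img']);print(landmark_of('egg0_c','wrist'))
plan(.549,-.422,.017,.12)
"
```

```text
[]
from [ 0.5503 -0.4222  0.1513] yaw 0.111 q6 -0.78 gw 0.066 F [-0.2  0.8 -0.4] t 31.5
turn [0.0001, -0.0001, -0.0014] shift [-0.0028, -0.001, 0.2686] rows>= 2.7
```

View pics/w16.png

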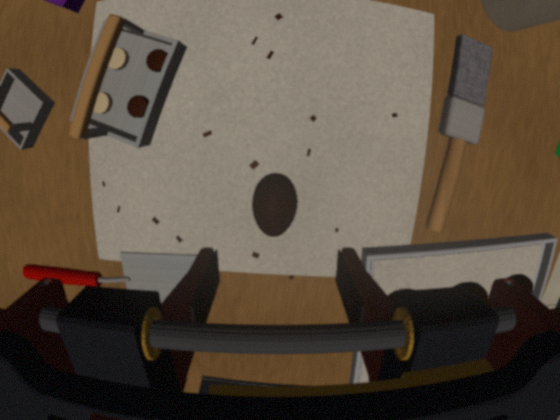

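{"fn": "send_rows", "kwargs": {"moves": [[0,0,0,-0.002,-0.001,0.09,-0.5],[0,0,0,-0.002,-0.001,0.18,-0.5],[0,0,0,-0.002,-0.001,0.24,-0.5],[0,0,0,-0.002,-0.001,0.268,-0.5],[0,0,0,-0.002,-0.001,0.268,-0.5],[0,0,0,-0.002,-0.001,0.268,1],[0,0,0,-0.002,-0.001,0.268,1],[0,0,0,-0.002,-0.001,0.268,1]]}}

```text
time: 32.3
position: [0.5494, -0.4221, 0.0173]
orientation: [0.0, 0.998, 0.055, 0.0]
force: [0.1, 0.6, 0.7]
grip_width: 0.0457
```

{"fn": "send_rows", "kwargs": {"moves": [[0,0,0,0,0,0,1],[0,0,0,0,0,0,1],[0,0,0,0,0,-0.04,1],[0,0,0,0,0,-0.14,1],[0,0,0,0,0,-0.24,1],[0,0,0,0,0,-0.34,1],[0,0,0,0,0,-0.44,1],[0,0,0,0,0,-0.45,1]]}}

```text
time: 33.1
position: [0.5518, -0.4239, 0.2511]
orientation: [0.004, 0.998, 0.055, 0.005]
force: [1.3, -0.0, 0.7]
grip_width: 0.0406
```

{"fn": "send_rows", "kwargs": {"moves": [[0,0,0,0,0,0,1],[0,0,0,0,0,0,1],[0,0,0,0,-0.08,0,1],[0,0,0,0,-0.17,0,1],[0,0,0,0,-0.26,0,1],[0,0,0,0,-0.35,0,1],[0,0,0,0,-0.36,0,1],[0,0,0,0,-0.36,0,1]]}}

```text
time: 33.9
position: [0.5282, -0.2414, 0.2399]
orientation: [-0.001, 0.998, 0.057, -0.001]
force: [0.8, -1.0, -1.0]
grip_width: 0.0403
```

```bash
python3 -c "
from h import *
plan(.536,-.0595,.235,.081)
"
```

```text
from [ 0.5282 -0.2414  0.2399] yaw 0.113 q6 -0.56 gw 0.0403 F [ 0.8 -1.  -1. ] t 33.9
turn [-0.0002, 0.0004, 0.0051] shift [0.0566, -0.3597, 0.0102] rows>= 3.6
```

{"fn": "send_rows", "kwargs": {"moves": [[0,0,0.005,0.01,-0.08,0,1],[0,0,0.005,0.03,-0.16,0,1],[0,0,0.005,0.05,-0.24,0,1],[0,0,0.005,0.0566,-0.32,0,1],[0,0,0.005,0.0566,-0.36,0,1],[0,0,0.005,0.0566,-0.36,0,1],[0,0,0.005,0.0566,-0.36,0,1],[0,0,0.005,0.0566,-0.36,0,1]]}}

```text
time: 34.7
position: [0.5375, -0.0623, 0.241]
orientation: [0.0, 0.999, 0.039, -0.0]
force: [-0.5, -0.6, -0.4]
grip_width: 0.0406
```

{"fn": "send_rows", "kwargs": {"moves": [[0,0,0,0,0,0.05,1],[0,0,0,0,0,0.1,1],[0,0,0,0,0,0.15,1],[0,0,0,0,0,0.19,1],[0,0,0,0,0,0.195,1],[0,0,0,0,0,0.195,1],[0,0,0,0,0,0.195,1],[0,0,0,0,0,0.195,1]]}}

```text
time: 35.5
position: [0.5381, -0.0612, 0.1451]
orientation: [0.0, 0.999, 0.04, 0.001]
force: [0.4, 0.4, -0.8]
grip_width: 0.0406
```

```bash
python3 -c "
from h import *
c=capture('wrist');cv2.imwrite('pics/w17.png',c['img'])
plan(.536,-.0595,.132,.081)
"
```

```text
from [ 0.5379 -0.061   0.145 ] yaw 0.079 q6 -0.21 gw 0.0409 F [ 0.6  0.  -0.9] t 35.5
turn [0.0001, -0.0003, -0.0003] shift [-0.0036, -0.0034, 0.026] rows>= 0.3
```

View pics/w17.png

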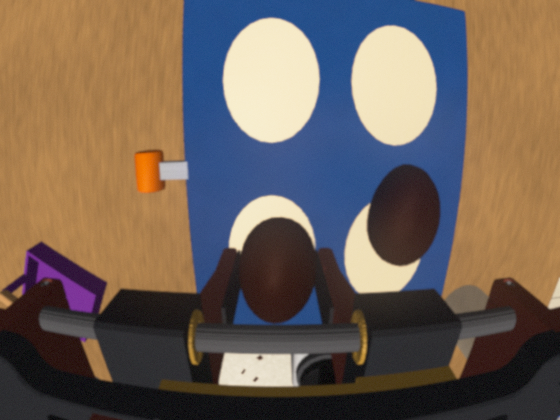

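{"fn": "send_rows", "kwargs": {"moves": [[0,0,0,-0.0036,-0.003,0.013,1],[0,0,0,-0.0036,-0.003,0.026,1],[0,0,0,-0.0036,-0.003,0.026,1],[0,0,0,-0.0036,-0.003,0.026,1],[0,0,0,-0.0036,-0.003,0.026,1],[0,0,0,-0.0036,-0.003,0.026,-0.1],[0,0,0,-0.0036,-0.003,0.026,-0.1],[0,0,0,-0.0036,-0.003,0.026,-0.1]]}}

```text
time: 36.35
position: [0.5353, -0.0594, 0.131]
orientation: [0.0, 0.999, 0.04, 0.0]
force: [-0.5, -0.1, -0.3]
grip_width: 0.0485
```

{"fn": "send_rows", "kwargs": {"moves": [[0,0,0,0,0,0,-0.1],[0,0,0,0,0,-0.05,-0.1],[0,0,0,0,0,-0.15,-0.1],[0,0,0,0,0,-0.22,-0.1],[0,0,0,0,0.1,-0.25,-0.1],[0,0,0,0,0.12,-0.25,-0.5],[0,0,0,0,0.12,-0.25,-0.5],[0,0,0,0,0.12,-0.25,-0.5]]}}

```text
time: 37.15
position: [0.5392, -0.1188, 0.2548]
orientation: [-0.0, 0.999, 0.039, -0.001]
force: [0.7, -0.8, -0.3]
grip_width: 0.0652
```

```bash
cat > wr.py <<'E'
from h import *
def wray(c,uv,z):
    K=c['K'];d=(np.array(uv,float)-K[:2,2])/K[0,0];th=np.hypot(*d)
    v=np.array([d[0]/th*np.sin(th),d[1]/th*np.sin(th),np.cos(th)])
    Rm=cv2.Rodrigues(np.array(c['rvec'],float))[0];o=-Rm.T@np.array(c['tvec']).ravel();w=Rm.T@v
    return o+w*(z-o[2])/w[2]
def weggs(z,thr=60,amin=300):
    c=capture('wrist');g=c['img'].max(2);m=(g<thr).astype(np.uint8);m[240:,:]=0 if False else m[240:,:]
    n,l,st,ce=cv2.connectedComponentsWithStats(m)
    for k in range(1,n):
        if amin<st[k,4]<8000 and ce[k][1]<260:
            ys,xs=np.nonzero(l==k);p=np.array([wray(c,(x,y),z)[:2] for x,y in zip(xs,ys)]);mu=p.mean(0)
            w,v=np.linalg.eigh(np.cov((p-mu).T));print(ce[k].round(),mu.round(4),'yaw',round(float(np.arctan2(v[1,1],v[0,1]))%np.pi,3),(4*np.sqrt(w)).round(3))
    return c
E
python3 -c "
from wr import *
c=weggs(.122);cv2.imwrite('pics/w18.png',c['img'])
print(landmark_of('egg0_c','wrist'))
c=capture('scene');print(landmark_of('egg0_c','scene'));crop(c,250,110,390,250,5,'s10.png')
c=capture('top');print(landmark_of('egg0_c','top'))
plan(.606,-.054,.22,.081)
"
```

```text
[366. 115.] [ 0.6113 -0.0286] yaw 1.552 [0.044 0.058]
[278. 142.] [ 0.5369 -0.0594] yaw 1.576 [0.04  0.058]
[112. 211.] [ 0.3785 -0.134 ] yaw 2.032 [0.057 0.104]
[319. 236.] [ 0.5808 -0.1419] yaw 1.755 [0.038 0.051]
[{'xyz': [0.6071, -0.0271, 0.1277], 'confidence': 0.9}]
[{'xyz': [0.6087, -0.0287, 0.131], 'confidence': 0.57}, {'xyz': [0.4134, -0.3415, 0.0091], 'confidence': 0.34}]
[{'xyz': [0.6092, -0.032, 0.1287], 'confidence': 0.45}]
from [ 0.5399 -0.1185  0.2554] yaw 0.081 q6 -0.32 gw 0.0658 F [0.1 0.8 0.4] t 37.5
turn [-0.0001, 0.0001, -0.0001] shift [0.1423, -0.1179, 0.0707] rows>= 2.0
```

View pics/w18.png

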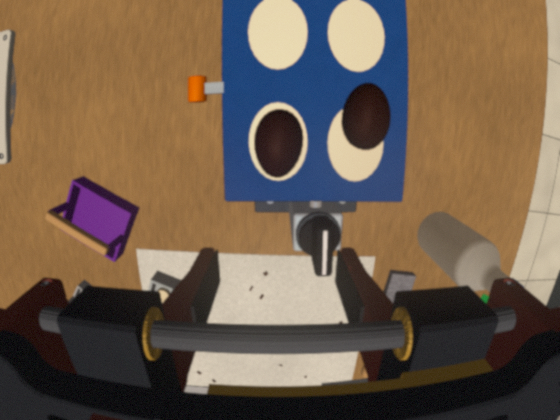

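View pics/s10.png

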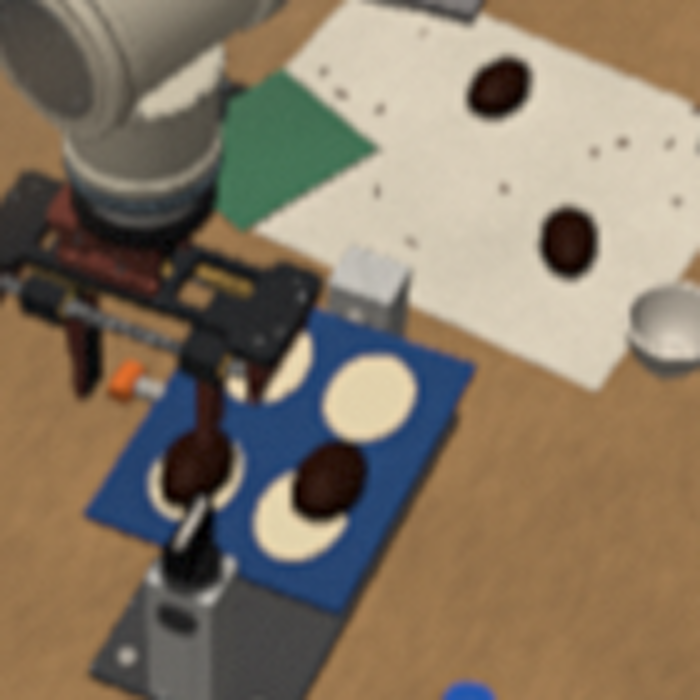

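{"fn": "send_rows", "kwargs": {"moves": [[0,0,0.003,0.146,-0.168,0.02,-0.23],[0,0,0.003,0.146,-0.168,0.05,-0.23],[0,0,0.003,0.146,-0.168,0.1,-0.23],[0,0,0.003,0.146,-0.168,0.1,-0.23],[0,0,0.003,0.146,-0.168,0.1,-0.23],[0,0,0.003,0.146,-0.168,0.1,-0.23],[0,0,0.003,0.146,-0.168,0.1,-0.23],[0,0,0.003,0.146,-0.168,0.1,-0.23]]}}

```text
time: 38.25
position: [0.6063, -0.0305, 0.2072]
orientation: [0.0, 1.0, 0.03, 0.001]
force: [-1.1, 0.4, -0.4]
grip_width: 0.0536
```

```bash
python3 -c "
from wr import *
c=weggs(.122);cv2.imwrite('pics/w19.png',c['img'])
plan(.6095,-.0285,.131,.06)
"
```

```text
[283. 217.] [ 0.6122 -0.0239] yaw 1.795 [0.044 0.056]
from [ 0.6063 -0.0304  0.207 ] yaw 0.06 q6 -0.13 gw 0.0538 F [ 0.3 -0.2  0.2] t 38.3
turn [0.0, -0.0002, -0.0] shift [0.0064, -0.0034, 0.1519] rows>= 1.5
```

View pics/w19.png

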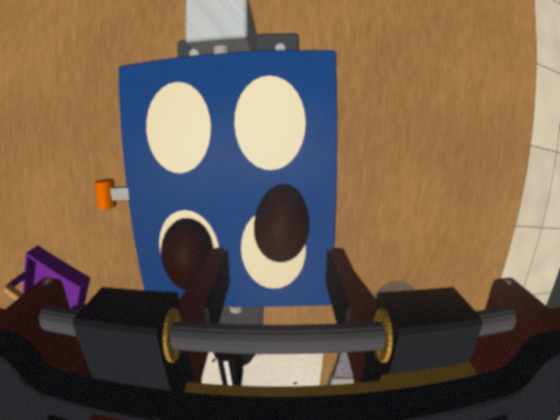

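{"fn": "send_rows", "kwargs": {"moves": [[0,0,0,0.009,-0.006,0.05,-0.23],[0,0,0,0.009,-0.006,0.1,-0.23],[0,0,0,0.009,-0.006,0.14,-0.23],[0,0,0,0.009,-0.006,0.152,-0.23],[0,0,0,0.009,-0.006,0.152,-0.23],[0,0,0,0.009,-0.006,0.152,1],[0,0,0,0.009,-0.006,0.152,1],[0,0,0,0.009,-0.006,0.152,1]]}}

```text
time: 39.1
position: [0.6112, -0.0266, 0.131]
orientation: [0.0, 1.0, 0.03, 0.001]
force: [-1.0, -0.0, 3.2]
grip_width: 0.0406
```

{"fn": "send_rows", "kwargs": {"moves": [[0,0,0,0,0,0,1],[0,0,0,0,0,0,1],[0,0,0,0,0,0,1],[0,0,0,0,0,-0.03,1],[0,0,0,0,0,-0.03,1],[0,0,0,0,0,-0.03,1],[0,0,0,0,0,-0.03,1],[0,0,0,0,0,-0.03,1]]}}

```text
time: 39.9
position: [0.6101, -0.0264, 0.1446]
orientation: [-0.0, 1.0, 0.03, -0.0]
force: [0.3, 0.5, 0.0]
grip_width: 0.0403
```

```bash
python3 -c "
from wr import *
c=capture('wrist');cv2.imwrite('pics/w20.png',c['img'])
plan(.606,-.054,.132,.081)
"
```

```text
from [ 0.6102 -0.0264  0.1446] yaw 0.061 q6 -0.12 gw 0.0406 F [-0.2 -0.  -0.6] t 40.0
turn [-0.0, 0.0001, -0.0032] shift [-0.0117, 0.0547, 0.0251] rows>= 0.6
```

View pics/w20.png

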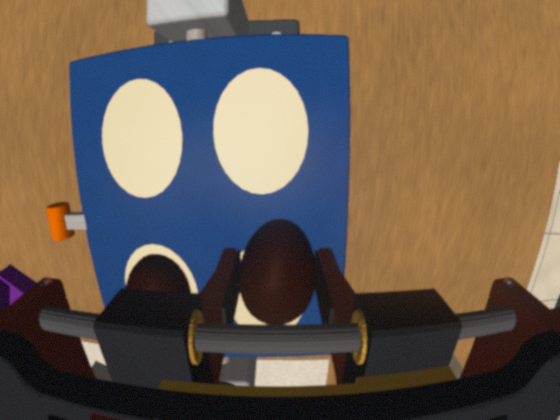

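{"fn": "send_rows", "kwargs": {"moves": [[0,0,-0.003,-0.004,0.018,0,1],[0,0,-0.003,-0.008,0.036,0,1],[0,0,-0.003,-0.0117,0.054,0,1],[0,0,-0.003,-0.0117,0.054,0.012,1],[0,0,-0.003,-0.0117,0.054,0.025,1],[0,0,-0.003,-0.0117,0.054,0.025,1],[0,0,-0.003,-0.0117,0.054,0.025,1],[0,0,-0.003,-0.0117,0.054,0.025,1]]}}

```text
time: 40.75
position: [0.6062, -0.0534, 0.1323]
orientation: [-0.0, 0.999, 0.04, -0.0]
force: [-0.8, 0.1, -0.7]
grip_width: 0.0404
```

{"fn": "send_rows", "kwargs": {"moves": [[0,0,0,0,0,0,-0.1],[0,0,0,0,0,0,-0.1],[0,0,0,0,0,0,-0.1],[0,0,0,0,0,-0.05,-0.1],[0,0,0,0,0,-0.13,-0.1],[0,0,0,0,0,-0.2,-0.5],[0,0,0,0,0,-0.2,-0.5],[0,0,0,0,0,-0.2,-0.5]]}}

```text
time: 41.55
position: [0.6065, -0.0538, 0.2332]
orientation: [0.0, 0.999, 0.04, 0.001]
force: [-0.1, 0.1, 0.2]
grip_width: 0.0655
```

```bash
python3 -c "
from wr import *
c=weggs(.122);cv2.imwrite('pics/w21.png',c['img'])
plan(.612,.3205,.22,.38)
"; python3 eggs.py
```

```text
[194. 215.] [ 0.5374 -0.0594] yaw 1.445 [0.042 0.062]
[277. 217.] [ 0.6085 -0.0556] yaw 1.604 [0.04  0.063]
from [ 0.6058 -0.0537  0.2319] yaw 0.08 q6 -0.19 gw 0.0654 F [ 0.2 -0.3 -1.1] t 41.6
turn [-0.0, 0.0001, -0.0478] shift [0.072, -0.745, 0.0239] rows>= 7.5
top
([0.6154, 0.1101], 'yaw', 3.117, [0.037, 0.124])
([0.6098, -0.1336], 'yaw', 0.428, [0.047, 0.066])
([0.6117, 0.3221], 'yaw', 1.94, [0.039, 0.056])
([0.5009, 0.4344], 'yaw', 1.408, [0.037, 0.059])
scene
([0.5009, 0.4308], 'yaw', 1.609, [0.039, 0.064])
([0.6122, 0.3187], 'yaw', 1.98, [0.038, 0.063])
```

View pics/w21.png

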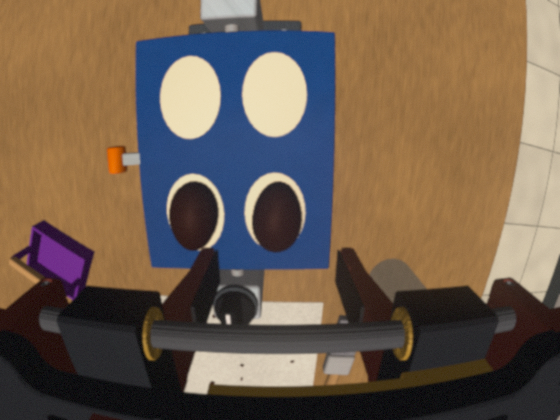

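{"fn": "send_rows", "kwargs": {"moves": [[0,0,-0.0478,0.072,-0.745,0,-0.5],[0,0,-0.0478,0.072,-0.745,0,-0.5],[0,0,-0.0478,0.072,-0.745,0,-0.5],[0,0,-0.0478,0.072,-0.745,0,-0.5],[0,0,-0.0478,0.072,-0.745,0,-0.5],[0,0,-0.0478,0.072,-0.745,0,-0.5],[0,0,-0.0478,0.072,-0.745,0,-0.5],[0,0,-0.0478,0.072,-0.745,0,-0.5]]}}

```text
time: 42.5
position: [0.6113, 0.3242, 0.2305]
orientation: [-0.0, 0.982, 0.19, -0.001]
force: [0.3, 0.2, 0.2]
grip_width: 0.066
```

{"fn": "send_rows", "kwargs": {"moves": [[0,0,0,0,0,0.08,-0.5],[0,0,0,0,0,0.16,-0.5],[0,0,0,0,0,0.18,-0.5],[0,0,0,0,0,0.18,-0.5],[0,0,0,0,0,0.18,-0.5],[0,0,0,0,0,0.18,-0.5],[0,0,0,0,0,0.18,-0.5],[0,0,0,0,0,0.18,-0.5]]}}

```text
time: 43.3
position: [0.6132, 0.3206, 0.1439]
orientation: [-0.0, 0.982, 0.189, 0.001]
force: [1.0, 0.1, 0.7]
grip_width: 0.0661
```

```bash
python3 -c "
from wr import *
c=weggs(.010);cv2.imwrite('pics/w22.png',c['img']);print(landmark_of('egg0_c','wrist'))
plan(.612,.3205,.017,.38)
"
```

```text
[487.   7.] [0.7331 0.5944] yaw 0.604 [0.022 0.06 ]
[545.  12.] [0.8095 0.6474] yaw 0.646 [0.037 0.067]
[205.  47.] [0.5035 0.4322] yaw 1.504 [0.043 0.06 ]
[463.  36.] [0.7169 0.5467] yaw 0.158 [0.047 0.063]
[532.  43.] [0.8018 0.5955] yaw 0.187 [0.05  0.067]
[516.  83.] [0.7954 0.5386] yaw 0.31 [0.044 0.069]
[550. 124.] [0.8626 0.5262] yaw 2.683 [0.041 0.045]
[275. 206.] [0.6126 0.3213] yaw 2.005 [0.039 0.059]
[]
from [0.6129 0.3205 0.1433] yaw 0.38 q6 0.08 gw 0.0659 F [-0.2  0.4  0.4] t 43.4
turn [-0.0, -0.0002, -0.0] shift [-0.0019, -0.0005, 0.2526] rows>= 2.5
```

View pics/w22.png

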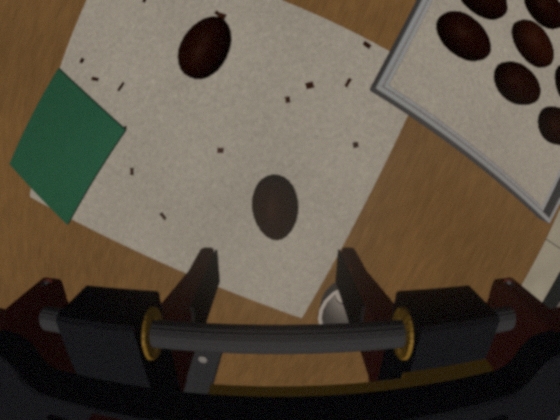

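{"fn": "send_rows", "kwargs": {"moves": [[0,0,0,-0.001,0,0.08,-0.5],[0,0,0,-0.001,0,0.16,-0.5],[0,0,0,-0.001,0,0.22,-0.5],[0,0,0,-0.001,0,0.252,-0.5],[0,0,0,-0.001,0,0.252,-0.5],[0,0,0,-0.001,0,0.252,1],[0,0,0,-0.001,0,0.252,1],[0,0,0,-0.001,0,0.252,1]]}}

```text
time: 44.2
position: [0.6125, 0.3205, 0.0171]
orientation: [-0.0, 0.982, 0.189, 0.001]
force: [0.3, -0.6, -1.0]
grip_width: 0.0457
```

{"fn": "send_rows", "kwargs": {"moves": [[0,0,0,0,0,0,1],[0,0,0,0,0,0,1],[0,0,0,0,0,-0.04,1],[0,0,0,0,0,-0.14,1],[0,0,0,0,0,-0.24,1],[0,0,0,0,0,-0.34,1],[0,0,0,0,0,-0.42,1],[0,0,0,0,0,-0.42,1]]}}

```text
time: 45.0
position: [0.6153, 0.3219, 0.2354]
orientation: [-0.002, 0.982, 0.189, 0.006]
force: [0.7, 0.4, -0.5]
grip_width: 0.0412
```

```bash
python3 -c "
from wr import *
c=capture('wrist');cv2.imwrite('pics/w23.png',c['img'])
plan(.598,.046,.225,.081)
"
```

```text
from [0.6138 0.3211 0.2317] yaw 0.38 q6 0.08 gw 0.041 F [-0.5  0.  -0.2] t 45.0
turn [-0.0003, -0.0012, 0.0476] shift [-0.2334, 0.4993, 0.0112] rows>= 5.5
```

View pics/w23.png

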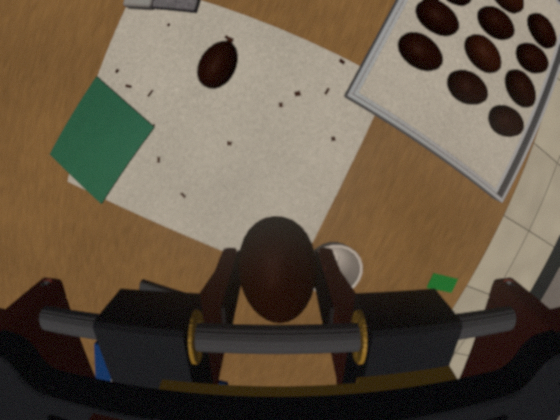

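{"fn": "send_rows", "kwargs": {"moves": [[0,0,0.008,-0.04,0.08,0,1],[0,0,0.016,-0.08,0.16,0,1],[0,0,0.024,-0.12,0.24,0,1],[0,0,0.032,-0.16,0.33,0,1],[0,0,0.04,-0.2,0.42,0,1],[0,0,0.047,-0.23,0.498,0,1],[0,0,0.047,-0.233,0.499,0,1],[0,0,0.047,-0.233,0.499,0,1]]}}

```text
time: 45.85
position: [0.5955, 0.0445, 0.2255]
orientation: [-0.0, 0.999, 0.041, -0.001]
force: [0.5, 0.0, -1.9]
grip_width: 0.0408
```

{"fn": "send_rows", "kwargs": {"moves": [[0,0,0,0,0,0.04,1],[0,0,0,0,0,0.08,1],[0,0,0,0,0,0.12,1],[0,0,0,0,0,0.16,1],[0,0,0,0,0,0.18,1],[0,0,0,0,0,0.18,1],[0,0,0,0,0,0.18,1],[0,0,0,0,0,0.18,1]]}}

```text
time: 46.65
position: [0.5971, 0.0458, 0.1374]
orientation: [-0.0, 0.999, 0.043, 0.001]
force: [0.1, -0.2, 0.2]
grip_width: 0.0411
```

```bash
python3 -c "
from wr import *
c=capture('wrist');cv2.imwrite('pics/w24.png',c['img'])
plan(.598,.046,.132,.081)
"
```

```text
from [0.5971 0.0456 0.1375] yaw 0.085 q6 -0.03 gw 0.0407 F [-0.2  0.6 -0.2] t 46.7
turn [0.0, -0.0003, 0.0006] shift [0.0018, -0.0006, 0.011] rows>= 0.1
```

View pics/w24.png

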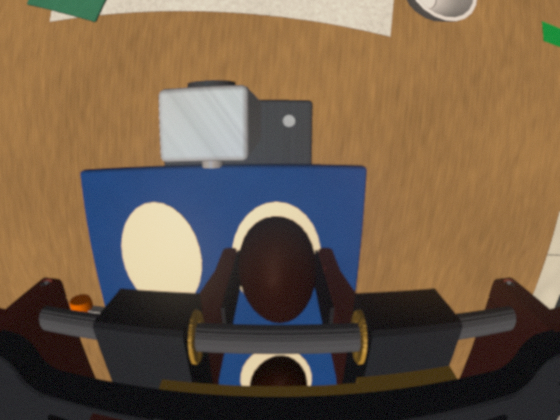

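{"fn": "send_rows", "kwargs": {"moves": [[0,0,0,0.002,0,0.006,1],[0,0,0,0.002,0,0.012,1],[0,0,0,0.002,0,0.012,1],[0,0,0,0.002,0,0.012,1],[0,0,0,0.002,0,0.012,-0.1],[0,0,0,0.002,0,0.012,-0.1],[0,0,0,0.002,0,0.012,-0.1],[0,0,0,0.002,0,0.012,-0.1]]}}

```text
time: 47.5
position: [0.5972, 0.0454, 0.1302]
orientation: [-0.0, 0.999, 0.042, -0.0]
force: [0.5, -0.5, -0.0]
grip_width: 0.0486
```

{"fn": "send_rows", "kwargs": {"moves": [[0,0,0,0,0,-0.05,-0.1],[0,0,0,0,0,-0.13,-0.1],[0,0,0,0,0,-0.2,-0.5],[0,0,0,0,0,-0.2,-0.5],[0,0,0,0,0,-0.2,-0.5],[0,0,0,0,0,-0.2,-0.5],[0,0,0,0,0,-0.2,-0.5],[0,0,0,0,0,-0.2,-0.5]]}}

```text
time: 48.3
position: [0.5967, 0.0454, 0.2291]
orientation: [0.0, 0.999, 0.042, -0.001]
force: [-0.2, -0.1, 0.7]
grip_width: 0.0657
```

```bash
python3 -c "
from wr import *
c=weggs(.122);cv2.imwrite('pics/w25.png',c['img'])
plan(.502,.4325,.235,-.03)
"; python3 eggs.py
```

```text
[280. 216.] [0.6001 0.0463] yaw 1.729 [0.04  0.063]
from [0.5969 0.0454 0.2293] yaw 0.085 q6 -0.03 gw 0.0658 F [ 0.1 -0.1  0.2] t 48.4
turn [0.0, 0.0003, 0.0182] shift [-0.1237, -0.7874, -0.0111] rows>= 8.0
top
([0.5562, -0.0554], 'yaw', 1.515, [0.042, 0.059])
([0.5009, 0.4344], 'yaw', 1.408, [0.037, 0.059])
scene
([0.5009, 0.4308], 'yaw', 1.609, [0.039, 0.064])
```

View pics/w25.png

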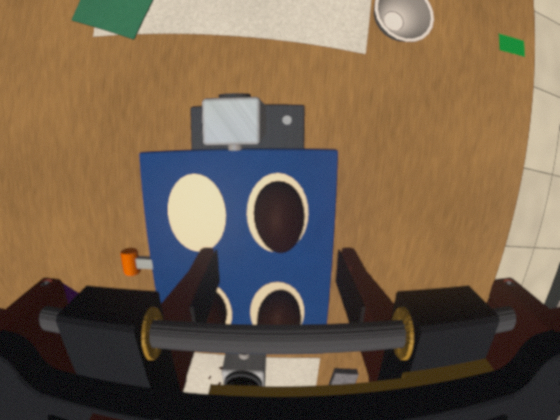

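{"fn": "send_rows", "kwargs": {"moves": [[0,0,0.02,-0.124,-0.787,-0.01,-0.5],[0,0,0.02,-0.124,-0.787,-0.01,-0.5],[0,0,0.02,-0.124,-0.787,-0.01,-0.5],[0,0,0.02,-0.124,-0.787,-0.01,-0.5],[0,0,0.02,-0.124,-0.787,-0.01,-0.5],[0,0,0.02,-0.124,-0.787,-0.01,-0.5],[0,0,0.02,-0.124,-0.787,-0.01,-0.5],[0,0,0.02,-0.124,-0.787,-0.01,-0.5]]}}

```text
time: 49.25
position: [0.5015, 0.4343, 0.2353]
orientation: [0.0, 1.0, -0.02, -0.0]
force: [0.7, 0.4, 0.2]
grip_width: 0.0659
```

{"fn": "send_rows", "kwargs": {"moves": [[0,0,0,0,0,0,-0.5],[0,0,0,0,0,0.08,-0.5],[0,0,0,0,0,0.16,-0.5],[0,0,0,0,0,0.18,-0.5],[0,0,0,0,0,0.18,-0.5],[0,0,0,0,0,0.18,-0.5],[0,0,0,0,0,0.18,-0.5],[0,0,0,0,0,0.18,-0.5]]}}

```text
time: 50.05
position: [0.5033, 0.4328, 0.1474]
orientation: [-0.001, 1.0, -0.021, 0.001]
force: [-0.4, 0.0, -0.2]
grip_width: 0.0657
```

```bash
python3 -c "
from wr import *
c=weggs(.010);cv2.imwrite('pics/w26.png',c['img']);print(landmark_of('egg0_c','wrist'))
plan(.502,.4325,.017,-.05)
"
```

```text
[293.  16.] [0.526  0.6046] yaw 1.221 [0.012 0.041]
[439.  51.] [0.6642 0.5793] yaw 1.463 [0.007 0.126]
[539.  14.] [0.8089 0.6486] yaw 0.241 [0.038 0.077]
[487.  38.] [0.7233 0.6013] yaw 0.113 [0.043 0.067]
[540.  58.] [0.8023 0.5937] yaw 0.003 [0.044 0.071]
[485.  91.] [0.7173 0.545 ] yaw 3.131 [0.042 0.067]
[538. 107.] [0.7964 0.5368] yaw 0.09 [0.041 0.073]
[274. 206.] [0.5025 0.4335] yaw 1.458 [0.039 0.059]
[]
from [0.5029 0.4326 0.1468] yaw -0.041 q6 0.73 gw 0.0661 F [-0.7 -0.2 -0.7] t 50.1
turn [-0.0002, -0.0002, 0.0014] shift [-0.0022, 0.0007, 0.2595] rows>= 2.6
```

View pics/w26.png

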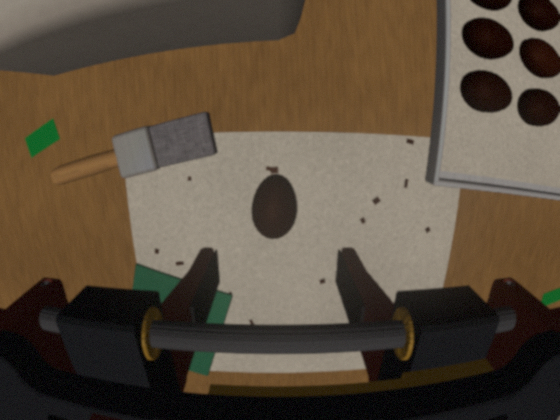

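Egg D is centred between the open fingers at (274, 206); brush and pan are clear. Descending.

{"fn": "send_rows", "kwargs": {"moves": [[0,0,0.003,-0.001,0,0.08,-0.5],[0,0,0.003,-0.001,0,0.16,-0.5],[0,0,0.003,-0.001,0,0.23,-0.5],[0,0,0.003,-0.001,0,0.259,-0.5],[0,0,0.003,-0.001,0,0.259,-0.5],[0,0,0.003,-0.001,0,0.259,1],[0,0,0.003,-0.001,0,0.259,1],[0,0,0.003,-0.001,0,0.259,1]]}}

```text
time: 50.95
position: [0.5023, 0.4327, 0.0167]
orientation: [-0.0, 1.0, -0.03, 0.0]
force: [0.3, 1.1, 0.1]
grip_width: 0.0456
```

{"fn": "send_rows", "kwargs": {"moves": [[0,0,0,0,0,0,1],[0,0,0,0,0,0,1],[0,0,0,0,0,-0.04,1],[0,0,0,0,0,-0.14,1],[0,0,0,0,0,-0.24,1],[0,0,0,0,0,-0.34,1],[0,0,0,0,0,-0.42,1],[0,0,0,0,0,-0.42,1]]}}

```text
time: 51.75
position: [0.5045, 0.4345, 0.233]
orientation: [-0.004, 1.0, -0.03, 0.004]
force: [1.0, 0.5, -0.8]
grip_width: 0.0406
```

```bash
python3 -c "
from wr import *
c=capture('wrist');cv2.imwrite('pics/w27.png',c['img'])
plan(.528,.0405,.225,.081)
"
```

```text
from [0.5032 0.4334 0.2295] yaw -0.06 q6 0.75 gw 0.0406 F [-0.2 -0.3 -0.3] t 51.8
turn [-0.0007, -0.0008, -0.0224] shift [0.0965, 0.7815, 0.006] rows>= 7.9
```

View pics/w27.png

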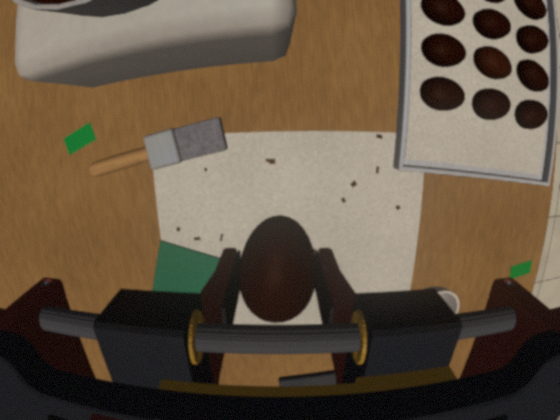

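{"fn": "send_rows", "kwargs": {"moves": [[0,0,-0.003,0.01,0.08,0,1],[0,0,-0.006,0.02,0.17,0,1],[0,0,-0.009,0.03,0.26,0,1],[0,0,-0.012,0.043,0.35,0,1],[0,0,-0.015,0.055,0.44,0,1],[0,0,-0.018,0.067,0.53,0,1],[0,0,-0.021,0.08,0.62,0,1],[0,0,-0.022,0.09,0.7,0,1]]}}

```text
time: 52.6
position: [0.5245, 0.0781, 0.2241]
orientation: [0.0, 0.999, 0.039, -0.002]
force: [-0.0, -0.5, 0.1]
grip_width: 0.0408
```

{"fn": "send_rows", "kwargs": {"moves": [[0,0,0,0.003,0.06,0,1],[0,0,0,0.003,0.08,0,1],[0,0,0,0.003,0.08,0.04,1],[0,0,0,0.003,0.08,0.08,1],[0,0,0,0.003,0.08,0.13,1],[0,0,0,0.003,0.08,0.17,1],[0,0,0,0.003,0.08,0.17,1],[0,0,0,0.003,0.08,0.17,1]]}}

```text
time: 53.4
position: [0.5298, 0.041, 0.1402]
orientation: [-0.0, 0.999, 0.039, -0.001]
force: [-0.8, -0.0, 0.6]
grip_width: 0.0407
```

```bash
python3 -c "
from wr import *
c=capture('wrist');cv2.imwrite('pics/w28.png',c['img'])
plan(.528,.0405,.132,.081)
"
```

```text
from [0.5305 0.041  0.1411] yaw 0.079 q6 -0.02 gw 0.0406 F [ 0.1 -1.1 -0. ] t 53.5
turn [-0.0, 0.0001, -0.0003] shift [-0.0051, 0.0005, 0.0181] rows>= 0.2
```

View pics/w28.png

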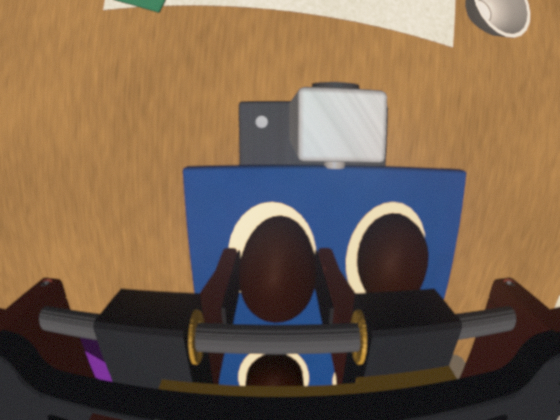

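{"fn": "send_rows", "kwargs": {"moves": [[0,0,0,-0.004,0,0.009,1],[0,0,0,-0.004,0,0.018,1],[0,0,0,-0.004,0,0.018,1],[0,0,0,-0.004,0,0.018,1],[0,0,0,-0.004,0,0.018,-0.1],[0,0,0,-0.004,0,0.018,-0.1],[0,0,0,-0.004,0,0.018,-0.1],[0,0,0,-0.004,0,0.018,-0.1]]}}

```text
time: 54.25
position: [0.5285, 0.0403, 0.132]
orientation: [-0.0, 0.999, 0.039, 0.0]
force: [-0.5, -0.3, -1.1]
grip_width: 0.0485
```

{"fn": "send_rows", "kwargs": {"moves": [[0,0,0,0,0,-0.05,-0.1],[0,0,0,0,0,-0.13,-0.1],[0,0,0,0,0,-0.22,-0.1],[0,0,0,0,0.1,-0.25,-0.1],[0,0,0,0,0.2,-0.25,-0.1],[0,0,0,0,0.2,-0.25,-0.1],[0,0,0,0,0.2,-0.25,-0.1],[0,0,0,0,0.2,-0.25,-0.1]]}}

```text
time: 55.05
position: [0.5359, -0.0587, 0.2565]
orientation: [-0.0, 0.999, 0.039, -0.001]
force: [-0.2, 0.1, -0.4]
grip_width: 0.0484
```

```bash
python3 -c "
from wr import *
c=weggs(.122);cv2.imwrite('pics/w29.png',c['img'])
plan(.398,-.316,.20,-.28)
"
```

```text
[278.  96.] [0.5308 0.04  ] yaw 1.6 [0.041 0.06 ]
[358.  98.] [0.5995 0.0457] yaw 1.711 [0.044 0.058]
[278. 206.] [ 0.5378 -0.0575] yaw 1.635 [0.043 0.063]
[354. 210.] [ 0.608 -0.055] yaw 1.732 [0.046 0.064]
from [ 0.5359 -0.0584  0.2565] yaw 0.079 q6 -0.21 gw 0.0485 F [0.9 0.2 0.4] t 55.1
turn [-0.0, 0.0002, 0.0572] shift [-0.3156, 0.4919, 0.113] rows>= 6.0
```

View pics/w29.png

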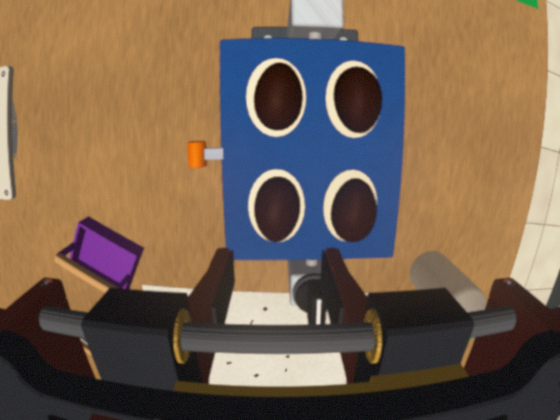

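{"fn": "send_rows", "kwargs": {"moves": [[0,0,0.057,-0.316,0.492,0,-0.1],[0,0,0.057,-0.316,0.492,0,-0.1],[0,0,0.057,-0.316,0.492,0,-0.1],[0,0,0.057,-0.316,0.492,0,-0.1],[0,0,0.057,-0.316,0.492,0,-0.1],[0,0,0.057,-0.316,0.492,0.05,-0.1],[0,0,0.057,-0.316,0.492,0.1,-0.1],[0,0,0.057,-0.316,0.492,0.1,-0.1]]}}

```text
time: 55.9
position: [0.3962, -0.3155, 0.204]
orientation: [-0.002, 0.99, -0.14, -0.003]
force: [-0.9, 0.6, 0.0]
grip_width: 0.0484
```

{"fn": "send_rows", "kwargs": {"moves": [[0,0,0,0,0,0,-0.1],[0,0,0,0,0,0,-0.1],[0,0,0,0,0,0,-0.1],[0,0,0,0,0,0,-0.1],[0,0,0,0,0,0,-0.1],[0,0,0,0,0,0,-0.1],[0,0,0,0,0,0,-0.1],[0,0,0,0,0,0,-0.1]]}}

```text
time: 56.7
position: [0.398, -0.317, 0.207]
orientation: [0.0, 0.99, -0.139, 0.0]
force: [-0.5, 0.3, 0.7]
grip_width: 0.0482
```

```bash
python3 -c "
from wr import *
c=capture('wrist');cv2.imwrite('pics/w30.png',c['img']);print([(d['xyz'],d['confidence']) for d in landmark_of('caddy_bar','wrist')])
for X in landmark_of('caddy_bar','wrist'):
  pass
plan(.3985,-.316,.068,-.28)
"
```

```text
[([0.3971, -0.317, 0.0726], 0.85), ([0.2911, -0.1858, 0.0722], 0.84), ([0.2531, -0.3421, 0.0478], 0.82)]
from [ 0.398  -0.317   0.2069] yaw -0.28 q6 -0.42 gw 0.0481 F [0.4 0.1 0.5] t 56.9
turn [-0.0, 0.0, 0.0] shift [0.0005, -0.0022, 0.2778] rows>= 2.8
```

View pics/w30.png

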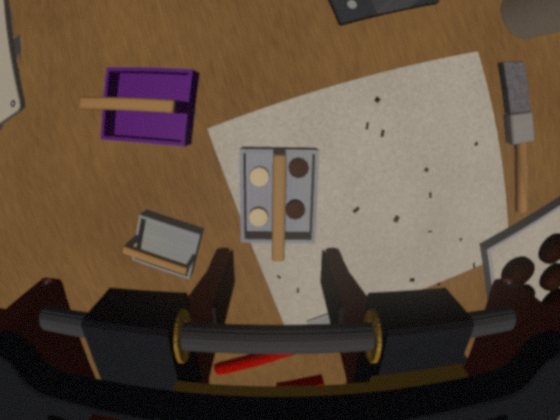

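{"fn": "send_rows", "kwargs": {"moves": [[0,0,0,0.001,0,0.07,-0.1],[0,0,0,0.001,0,0.14,-0.1],[0,0,0,0.001,0,0.2,-0.1],[0,0,0,0.001,0,0.25,-0.1],[0,0,0,0.001,0,0.279,-0.1],[0,0,0,0.001,0,0.279,-0.1],[0,0,0,0.001,0,0.279,1],[0,0,0,0.001,0,0.279,1]]}}

```text
time: 57.65
position: [0.399, -0.3176, 0.0683]
orientation: [0.0, 0.99, -0.139, 0.001]
force: [-0.2, 0.9, -0.2]
grip_width: 0.0356
```

{"fn": "send_rows", "kwargs": {"moves": [[0,0,0,0,0,0,1],[0,0,0,0,0,0,1],[0,0,0,0,0,0,1],[0,0,0,0,0,0,1],[0,0,0,0,0,0,1],[0,0,0,0,0,0,1],[0,0,0,0,0,0,1],[0,0,0,0,0,0,1]]}}

```text
time: 58.45
position: [0.3989, -0.3174, 0.0679]
orientation: [0.0, 0.99, -0.139, 0.0]
force: [-0.2, 0.5, 5.9]
grip_width: 0.0119
```

{"fn": "send_rows", "kwargs": {"moves": [[0,0,0,0,0,-0.01,1],[0,0,0,0,0,-0.03,1],[0,0,0,0,0,-0.06,1],[0,0,0,0,0,-0.09,1],[0,0,0,0,0,-0.12,1],[0,0,0,0,0,-0.14,1],[0,0,0,0,0,-0.15,1],[0,0,0,0,0,-0.15,1]]}}

```text
time: 59.25
position: [0.3987, -0.3173, 0.143]
orientation: [0.0, 0.99, -0.139, 0.0]
force: [1.2, 0.9, -3.3]
grip_width: 0.0115
```

```bash
python3 -c "
from wr import *
c=capture('wrist');cv2.imwrite('pics/w31.png',c['img'])
print(onz(capture('top'),(165,250.7),.004), [(d['xyz'],d['confidence']) for d in landmark_of('mat_c','top')])
c=capture('scene');crop(c,150,220,270,320,6,'s11.png');print([(d['xyz'],d['confidence']) for d in landmark_of('mat_c','scene')])
for n in('top','scene'):
    c=capture(n);h=cv2.cvtColor(c['img'],cv2.COLOR_BGR2HSV);m=((h[...,0]>65)&(h[...,0]<95)&(h[...,1]>80)).astype(np.uint8)
    k,l,st,ce=cv2.connectedComponentsWithStats(m);i=st[1:,4].argmax()+1
    p=np.array([onz(c,(x,y),.004)[:2] for y,x in zip(*np.nonzero(l==i))]);b=cv2.minAreaRect((p*1000).astype(np.float32));print(n,st[i],p.mean(0),b)
plan(.378,.295,.15,-.28)
"
```

```text
[0.37765107 0.29669206 0.004     ] [([0.3775, 0.2973, -0.0022], 0.89), ([0.7136, 0.2573, -0.0038], 0.64)]
[([0.3779, 0.2996, 0.0041], 0.97), ([0.3679, -0.336, 0.0828], 0.17)]
top [ 142  230   46   42 1182] [0.37847377 0.29789473] ((378.69342041015625, 297.916015625), (122.24634552001953, 103.58195495605469), 69.6344223022461)
scene [282 125  42  30 662] [0.38068231 0.29174564] ((380.25341796875, 292.639404296875), (120.92160034179688, 99.68017578125), 69.68980407714844)
from [ 0.3983 -0.3169  0.1419] yaw -0.28 q6 -0.42 gw 0.0117 F [ 0.4  0.6 -2.7] t 59.6
turn [-0.0001, 0.0002, 0.0] shift [-0.3769, -1.165, -0.0154] rows>= 12.2
```

View pics/w31.png

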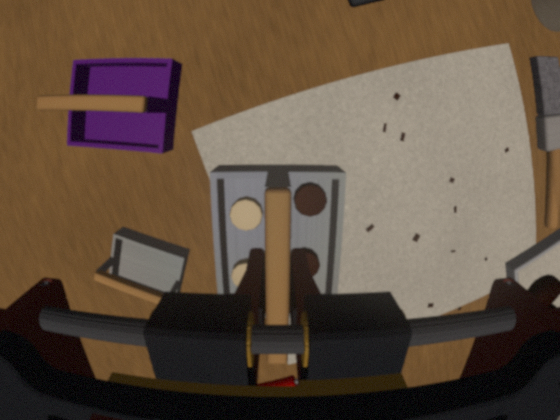

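View pics/s11.png

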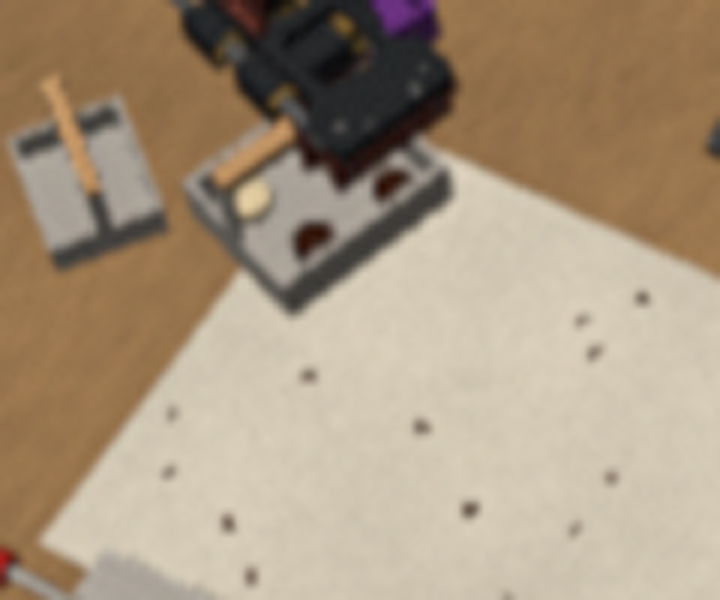

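{"fn": "send_rows", "kwargs": {"moves": [[0,0,0,0,0,-0.02,1],[0,0,0,0,0,-0.06,1],[0,0,0,0,0,-0.1,1],[0,0,0,-0.003,-0.01,-0.12,1],[0,0,0,-0.013,-0.04,-0.125,1],[0,0,0,-0.027,-0.085,-0.125,1],[0,0,0,-0.045,-0.14,-0.125,1],[0,0,0,-0.064,-0.2,-0.125,1]]}}

```text
time: 60.4
position: [0.3943, -0.2101, 0.2042]
orientation: [-0.0, 0.99, -0.14, -0.001]
force: [0.2, 0.9, -3.3]
grip_width: 0.0116
```

{"fn": "send_rows", "kwargs": {"moves": [[0,0,0,-0.019,-0.06,0,1],[0,0,0,-0.039,-0.12,0,1],[0,0,0,-0.058,-0.18,0,1],[0,0,0,-0.077,-0.24,0,1],[0,0,0,-0.097,-0.3,0,1],[0,0,0,-0.116,-0.36,0,1],[0,0,0,-0.136,-0.42,0,1],[0,0,0,-0.155,-0.48,0,1]]}}

```text
time: 61.2
position: [0.3853, 0.0417, 0.2044]
orientation: [0.0, 0.99, -0.139, -0.001]
force: [-0.6, -0.2, -3.4]
grip_width: 0.0116
```

```bash
python3 -c "
from wr import *
plan(.379,.296,.2,-.28)"
```

```text
from [0.3853 0.0417 0.2044] yaw -0.28 q6 0.36 gw 0.0116 F [-0.6 -0.2 -3.4] t 61.2
turn [0.0001, 0.0002, 0.0001] shift [-0.1525, -0.4853, 0.0088] rows>= 5.1
```

{"fn": "send_rows", "kwargs": {"moves": [[0,0,0,-0.019,-0.06,0,1],[0,0,0,-0.039,-0.12,0,1],[0,0,0,-0.058,-0.18,0,1],[0,0,0,-0.077,-0.24,0,1],[0,0,0,-0.097,-0.3,0,1],[0,0,0,-0.116,-0.36,0,1],[0,0,0,-0.132,-0.41,0,1],[0,0,0,-0.145,-0.45,0,1]]}}

```text
time: 62.0
position: [0.3777, 0.2776, 0.2042]
orientation: [0.0, 0.99, -0.139, -0.001]
force: [1.0, -0.8, -2.5]
grip_width: 0.0117
```

{"fn": "send_rows", "kwargs": {"moves": [[0,0,0,-0.006,-0.02,0,1],[0,0,0,-0.01,-0.03,0,1],[0,0,0,-0.01,-0.03,0.02,1],[0,0,0,-0.01,-0.03,0.06,1],[0,0,0,-0.01,-0.03,0.1,1],[0,0,0,-0.01,-0.03,0.14,1],[0,0,0,-0.01,-0.03,0.16,1],[0,0,0,-0.01,-0.03,0.16,1]]}}

```text
time: 62.8
position: [0.3779, 0.2905, 0.1234]
orientation: [0.001, 0.99, -0.14, -0.001]
force: [-0.5, -0.0, -3.8]
grip_width: 0.0118
```

```bash
python3 -c "
from wr import *
c=capture('wrist');cv2.imwrite('pics/w32.png',c['img']);c=capture('scene');crop(c,250,80,370,200,5,'s12.png')
plan(.379,.296,.074,-.28)"
```

```text
from [0.3791 0.2917 0.1251] yaw -0.28 q6 0.91 gw 0.0113 F [ 0.5  0.3 -2.1] t 62.9
turn [0.0, 0.0, -0.0001] shift [-0.0026, -0.0083, 0.1021] rows>= 1.0
```

View pics/w32.png

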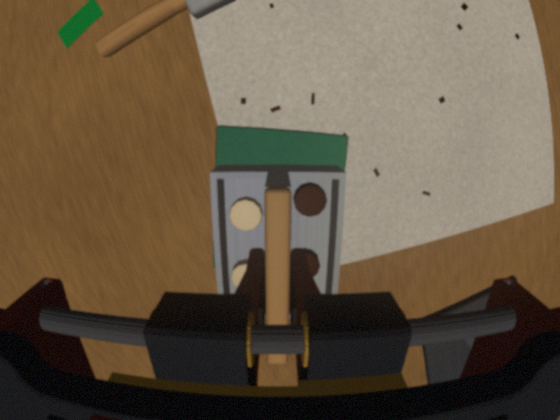

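View pics/s12.png

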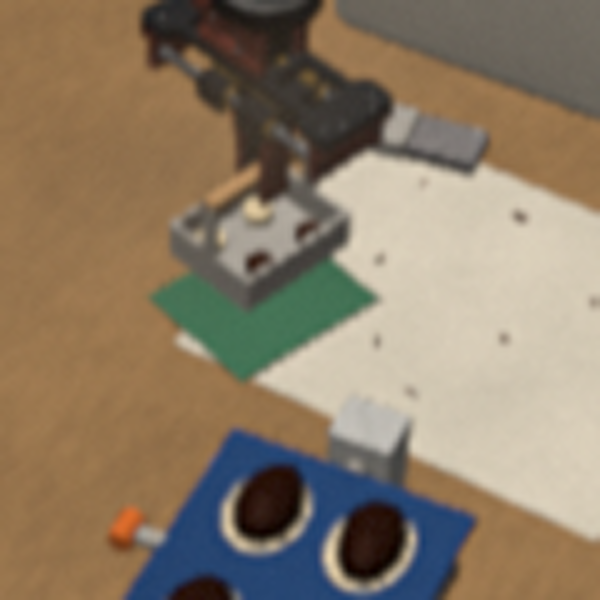

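{"fn": "send_rows", "kwargs": {"moves": [[0,0,0,-0.002,-0.008,0.02,1],[0,0,0,-0.002,-0.008,0.045,1],[0,0,0,-0.002,-0.008,0.07,1],[0,0,0,-0.002,-0.008,0.085,1],[0,0,0,-0.002,-0.008,0.095,1],[0,0,0,-0.002,-0.008,0.1,1],[0,0,0,-0.002,-0.008,0.1,1],[0,0,0,-0.002,-0.008,0.1,1]]}}

```text
time: 63.7
position: [0.3793, 0.2962, 0.0751]
orientation: [-0.0, 0.99, -0.139, 0.0]
force: [0.6, -0.2, -2.7]
grip_width: 0.0119
```

```bash
python3 -c "
from wr import *
c=capture('scene');crop(c,250,80,370,200,5,'s13.png')
plan(.379,.296,.072,-.28)"
```

```text
from [0.3794 0.2963 0.0752] yaw -0.28 q6 0.92 gw 0.0116 F [ 0.2  0.  -2.8] t 63.8
turn [-0.0001, -0.0001, 0.0] shift [-0.0005, 0.0007, 0.0065] rows>= 0.1
```

View pics/s13.png

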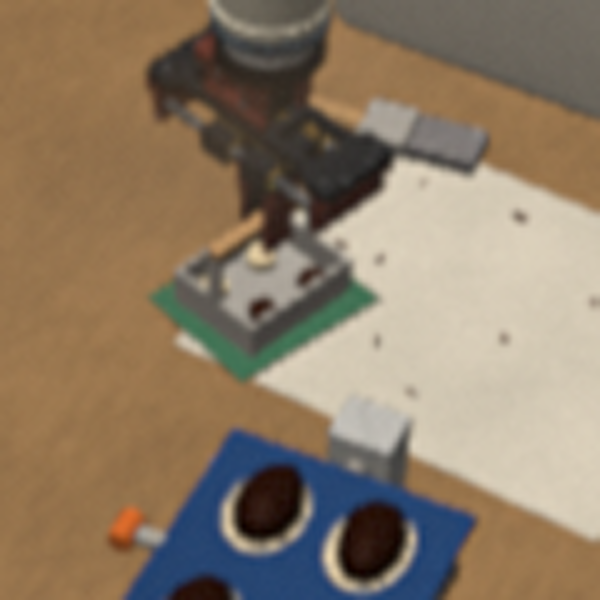

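Just above the mat (full weight still felt); lower the last 3 mm until contact.

{"fn": "send_rows", "kwargs": {"moves": [[0,0,0,0,0,0.003,1],[0,0,0,0,0,0.005,1],[0,0,0,0,0,0.007,1],[0,0,0,0,0,0.007,1],[0,0,0,0,0,0.007,1],[0,0,0,0,0,0.007,1],[0,0,0,0,0,0.007,1],[0,0,0,0,0,0.007,1]]}}

```text
time: 64.55
position: [0.3793, 0.2961, 0.0719]
orientation: [-0.0, 0.99, -0.139, 0.0]
force: [-2.1, -2.1, 6.2]
grip_width: 0.0116
```

{"fn": "send_rows", "kwargs": {"moves": [[0,0,0,0,0,0,0.3],[0,0,0,0,0,0,0.3],[0,0,0,0,0,0,0.3],[0,0,0,0,0,0,0.3],[0,0,0,0,0,-0.03,0.3],[0,0,0,0,0,-0.1,0.3],[0,0,0,0,0,-0.2,0.3],[0,0,0,0,0,-0.3,0.3]]}}

```text
time: 65.35
position: [0.3785, 0.2957, 0.2226]
orientation: [0.001, 0.99, -0.139, -0.001]
force: [1.4, 1.1, 0.7]
grip_width: 0.0308
```

```bash
python3 -c "
from wr import *
plan(.379,.296,.3,-.28)
c=capture('wrist');cv2.imwrite('pics/w33.png',c['img']);print([(d['xyz'],d['confidence']) for d in landmark_of('caddy_bar','wrist')[:2]],[(d['xyz'],d['confidence']) for d in landmark_of('mat_c','wrist')[:2]])"
```

```text
from [0.3785 0.2957 0.2226] yaw -0.28 q6 0.92 gw 0.0308 F [1.4 1.1 0.7] t 65.3
turn [0.0002, 0.0002, 0.0] shift [0.0006, -0.0007, -0.1549] rows>= 1.5
[([0.379, 0.299, 0.0764], 0.73)] [([0.5622, -0.0074, 0.0023], 0.21)]
```

View pics/w33.png

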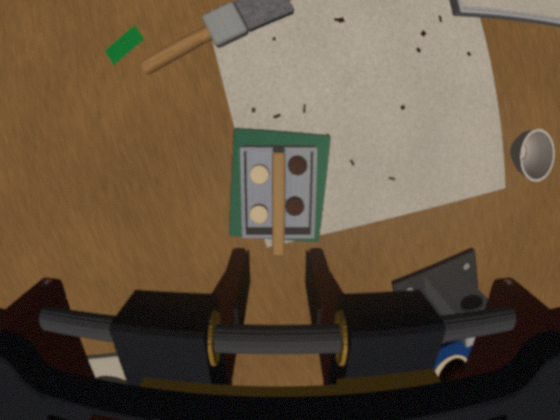

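{"fn": "send_rows", "kwargs": {"moves": [[0,0,0,0,0,-0.1,0.3],[0,0,0,0,0,-0.2,0.3],[0,0,0,-0.33,-0.42,-0.2,0.3],[0,0,0,-0.33,-0.42,-0.2,0.3],[0,0,0,-0.33,-0.42,-0.2,0.3],[0,0,0,-0.33,-0.42,-0.2,0.3],[0,0,0,-0.33,-0.42,-0.2,0.3],[0,0,0,-0.33,-0.42,-0.2,0.3]]}}

```text
time: 66.3
position: [0.2762, 0.5464, 0.3187]
orientation: [0.001, 0.99, -0.138, -0.001]
force: [0.5, 0.2, -0.6]
grip_width: 0.0308
```

{"fn": "send_rows", "kwargs": {"moves": [[0,0,0,0,0,0,0.3],[0,0,0,0,0,0,0.3],[0,0,0,0,0,0,0.3],[0,0,0,0,0,0,0.3],[0,0,0,0,0,0,0.3],[0,0,0,0,0,0,0.3],[0,0,0,0,0,0,0.3],[0,0,0,0,0,0,0.3]]}}

```text
time: 67.1
position: [0.2786, 0.5434, 0.3216]
orientation: [-0.0, 0.99, -0.14, 0.0]
force: [0.3, -0.3, 0.6]
grip_width: 0.0306
```

```bash
python3 -c "
from wr import *
from fitb import W,P
plan(.379,.296,.3,-.28)
p=[.5666,-.0068,.081,.007]
for n in('top','scene'):
    c=capture(n);cv2.imwrite('pics/end_%s.png'%n,c['img'])
    if n=='top': crop(c,100,140,320,270,3.6,'end_t.png')
    if n=='scene': crop(c,250,90,390,270,3.3,'end_s.png')
    g=c['img'].max(2);m=(g<75).astype(np.uint8);k,l,st,ce=cv2.connectedComponentsWithStats(m)
    for v in P:
        w=W(v,p);q=proj(c,[w])[0];i=l[int(q[1]),int(q[0])]
        ys,xs=np.nonzero(l==i);pp=np.array([onz(c,(x,y),.122)[:2] for x,y in zip(xs,ys)]);mu=pp.mean(0);e,V=np.linalg.eigh(np.cov((pp-mu).T))
        print(n,v,len(xs),'off mm',((mu-w[:2])*1000).round(1),'yaw rel',round(float(np.arctan2(V[1,1],V[0,1]))%np.pi-np.pi/2-.081,3))
    print([(d['xyz'],d['confidence']) for d in landmark_of('caddy_bar',n)[:4]],[(d['xyz'],d['confidence']) for d in landmark_of('lock_grip',n)[:2]])
    for b in ['bottle','ramekin','scraper','brush_a','handle']: print(b,[np.round(d['xyz'],3).tolist() for d in landmark_of(b,n)[:2]])
"
```

```text
from [0.2786 0.5434 0.3216] yaw -0.28 q6 1.36 gw 0.0306 F [ 0.3 -0.3  0.6] t 67.1
turn [-0.0, -0.0, -0.0] shift [0.3297, 0.42, 0.0431] rows>= 5.4
top (-0.035, -0.05, 0.004) 165 off mm [-0.1  1.6] yaw rel -0.133
top (-0.035, 0.05, 0.004) 177 off mm [2.2 2.1] yaw rel -0.154
top (0.035, -0.05, 0.004) 173 off mm [ 2.4 -1.1] yaw rel 0.0
top (0.035, 0.05, 0.004) 175 off mm [1.6 1.4] yaw rel 0.098
[([0.2538, -0.3379, 0.056], 0.97), ([0.2922, -0.1837, 0.0723], 0.92), ([0.3785, 0.2988, 0.0712], 0.9), ([0.3479, -0.6255, 0.0489], 0.57)] [([0.5738, -0.1321, 0.1652], 0.42)]
bottle [[0.773, -0.174, -0.001]]
ramekin [[0.717, 0.259, -0.003], [0.405, 0.312, 0.014]]
scraper [[0.358, -0.529, 0.001]]
brush_a [[0.36, 0.487, 0.0], [0.72, -0.337, 0.002]]
handle [[0.457, -0.013, 0.109]]
scene (-0.035, -0.05, 0.004) 177 off mm [-0.3  0.1] yaw rel 0.147
scene (-0.035, 0.05, 0.004) 161 off mm [ 1.2 -0.1] yaw rel 0.116
scene (0.035, -0.05, 0.004) 174 off mm [ 1.5 -2.9] yaw rel 0.156
scene (0.035, 0.05, 0.004) 165 off mm [ 0.5 -0.3] yaw rel 0.201
[([0.2562, -0.3383, 0.0516], 0.94), ([0.3516, -0.6268, 0.051], 0.87), ([0.3803, 0.2968, 0.0795], 0.78), ([0.2931, -0.1858, 0.0709], 0.76)] [([0.3814, 0.2966, 0.0777], 0.61), ([0.5787, -0.1379, 0.167], 0.58)]
bottle [[0.768, -0.167, -0.002]]
ramekin [[0.714, 0.264, -0.004], [0.36, -0.532, -0.001]]
scraper [[0.36, -0.53, 0.001], [0.454, -0.014, 0.112]]
brush_a [[0.357, 0.492, 0.004], [0.722, -0.327, -0.001]]
handle [[0.46, -0.016, 0.109], [0.365, 0.32, 0.015]]
```

View pics/end_t.png

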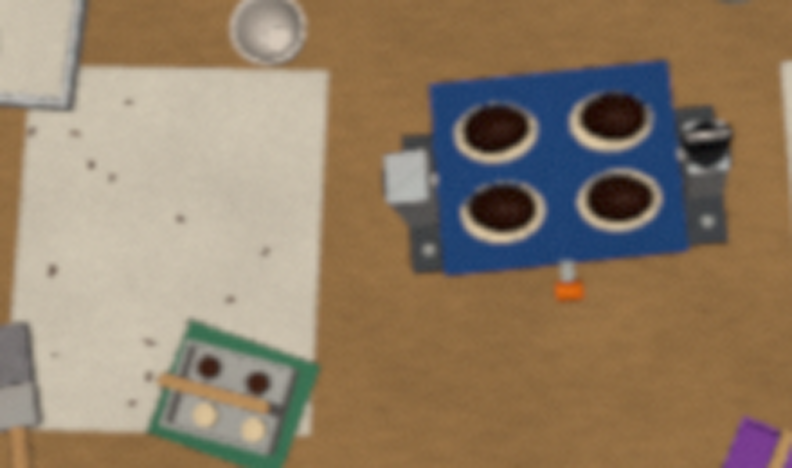

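View pics/end_s.png

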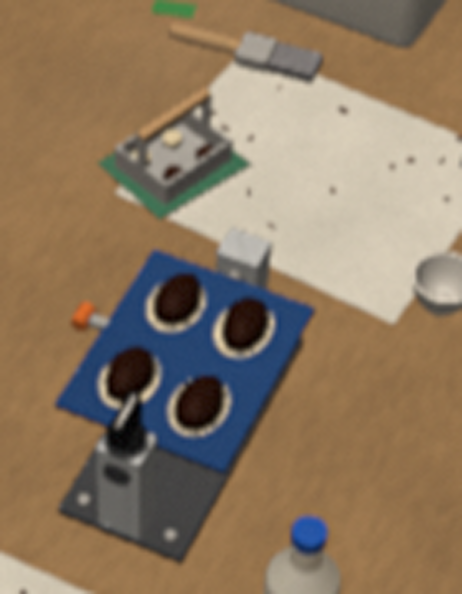

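```bash
python3 -c "
from bench import *
print(hand_in())"
```

```text
the job is handed in; nothing more can be done
None
```

I got the egg-decorating station ready and handed the job in; `hand_in` gives no verdict, so success rests on the final pictures below. The run used about 67 s of the 210 s.

**What I did**
- I loosened the knob, swung the board over by its handle until it was level with the pads up, and tightened the knob again. On the way over, the handle slipped in the fingers, so I regripped it once.
- I set all four half eggs on pads. One was knocked about 26 mm aside after I had placed it, so I picked it up and set it back.
- I carried the caddy level to the middle of the green mat.

**Last checks, with the arm clear**

| Check | Result |
|---|---|
| Board | About 0.007 rad off level, fitted just after I let go of the handle. At the end the handle was still seen at z ≈ 0.109 m, on the robot's side. |
| Knob | About 1.55 rad, worked out from the jaw angle at release. It cannot be read directly; its bar is seen along the frame's y. |
| Eggs | Within about 3 mm of the pad centres |
| Caddy | About 2–3 mm from the mat centre and looks level, with all four buttons in it |
| Bottle, ramekin, scraper, brushes | Within about 6 mm of their start readings, about the scatter of the measurements |

**Where checks disagreed:** the egg directions came out differently by camera. The top view gave −0.15 to +0.10 rad and the scene view +0.12 to +0.20 rad, all within the 0.35 limit. One image fit of the board, taken while the arm hid most of the pads, was useless, so I ignored it.

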